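# Load the specimen stage, set it to the needle and lock it with the key

## Robot

A 6-joint arm with a two-finger parallel gripper is mounted at the origin on the work surface. World frame = base frame: x ahead of the robot, y to its left, z up, the work surface at z = 0. Lengths are in m, angles in rad, forces in N, time in s.
With the tool pointing down it reaches from about 0.25 to 0.725 m from the base axis. Payload 4 kg.
Tool frame: the origin (TCP) lies on the centre line of the jaws, within the pads' length; the fingertips stand ahead of it and the grasp point (between the pads) lies 11 mm behind it (bot.tip_extent is the z of the fingertips in the tool frame, in m); z points along the fingers, y is the direction in which the jaws open and shut (so a half turn about z gives the same grasp; the last joint's range is limited). The gripper opens to 85 mm and grips with 20 to 120 N. Pads are 22 mm wide; open, the fingers measure 114 mm over their backs; the gripper's body (76 mm by 85 mm) begins 54 mm behind the grasp point. The pads swing forward as they close: fully open they stand 13 mm farther back than shut.
Start: joints at [1.32, 0.241, 0.005, 1.335, 0, 1.571], TCP at [0.124, 0.484, 0.239] pointing down, gripper open.
Joint ranges: [-2.72, 2.72], [-1.05, 1.87], [-1.09, 1.28], [-1.99, 2.15], [-1.42, 1.44], [-3.14, 3.14]. Speed limits (rad/s): [2.79, 2.79, 3.14, 3.14, 3.14, 3.14].

## Interface

Orientations are given as a unit quaternion [x, y, z, w].
In Python, from workcell import bot gives the robot as it stands.
- The arm moves only by the shell command python3 -m jog 'ROWS'. ROWS is JSON, a list that holds one entry, the list of rows, each a list of 7 numbers: the shift along the world's x, y, z in m, then the turn, a rotation vector about the world's x, y, z in degrees, then the closure in counts, from 0 (fully open) to 255 (shut). In form: [[[tx, ty, tz, ax, ay, az, fingers], ...]]. A call has 1 to 10 rows; each row is the pose to reach, as a shift and turn from the pose commanded when the call began; what a row does not reach only later rows make up. A row lasts 1/12 s, in which the tool goes at most 41.7 mm and 7.16 degrees, less where a joint would pass 70% of its speed; a pose out of reach is approached as far as the arm can. A call with a gripper value outside its range is refused whole. The fingers move at their own pace and stop on an object; the grip force is fixed at half the most. Time passes only in rows, so rows that repeat a pose let the fingers close. It gives the time, the measured TCP pose, the force and the opening at its end, in the units of the state.
- bot.get_obs(): the state, without advancing time (a new reading comes with each control period).
- bot.camera(name): name is "scene" or "top" or "wrist"; returns the picture (400x640x3 uint8, blue, green, red); there is no depth.
- bot.camera_model(name): a dict with "K" (3x3 intrinsics, pixels), "k1" (the pictures are not rectified: a ray, as slopes to the right and down, at radius r is drawn at 1 + k1 r^2 times it, then the intrinsics apply), "T" (4x4, takes a point from camera to world coordinates). Camera axes: x right, y down, z forward; pixel columns grow to the right and rows downward; lengths in m; the calibration is good to about 2 mm. A picture is of the moment at which its call begins: read the wrist's pose just before it. camera_model takes no time and is no camera call; for the wrist camera it gives the pose at the moment of the call.
- bot.job_done(): hands the job in, once; it reports no verdict.
The state is a dict: "clock": time; "joint_pos": joint angles; "joint_vel": joint speeds; "tau": joint torques, N m; "eef_pos": TCP position; "tool_rot": TCP orientation; "ft_force": force on the tool from outside, world axes, zero at the start; "ft_torque": the same for the moment, N m; "grip_width": finger opening in m.
Only numpy, scipy, OpenCV 4.12 (cv2) and the standard library are available. Lean on these libraries where they do the work, as an engineer would, in place of code of your own. Each camera call takes 0.05 s, during which the arm holds its last target. There are 200 camera calls.

## Task

Lay every specimen cassette flat on the floor of the stage tray, side by side, and then slide the stage by its black knob until the marked spot sits right under the needle tip. Then take the key from its wooden stand, put its blade into the stage lock, feel gently back and forth for the hidden place where the blade drops in, turn the key clockwise until the lock is fully home, and stand the key back upright in its stand. Never force the key, keep off the needle, and leave the other things on the bench where they are; at the end everything must be still in place, with the mark still under the needle.

Things in the scene. Friction and masses are not known exactly. Their poses are not given: they have to be found in the camera images.
- cassette1: white plastic specimen cassette with an amber block on top, a flat slab 40 (its x) x 28 (its y) x 16 mm, 30 g; all four are alike and two to four are present. Origin: centre of its underside, z up. It starts flat on the bench; someone may knock it aside during the work
- cassette2: white plastic specimen cassette with an amber block on top, a flat slab 40 (its x) x 28 (its y) x 16 mm, 30 g; all four are alike and two to four are present. Origin: centre of its underside, z up. It starts flat on the bench; someone may knock it aside during the work
- cassette3: white plastic specimen cassette with an amber block on top, a flat slab 40 (its x) x 28 (its y) x 16 mm, 30 g; all four are alike and two to four are present. Origin: centre of its underside, z up. It starts flat on the bench; someone may knock it aside during the work
- cassette4: white plastic specimen cassette with an amber block on top, a flat slab 40 (its x) x 28 (its y) x 16 mm, 30 g; all four are alike and two to four are present. Origin: centre of its underside, z up. It starts flat on the bench; someone may knock it aside during the work
- fixture: the stage's fixed dark steel base plate, 120 (x) x 470 (y) x 8 mm, bolted to the bench, reaching from y -205 to +265 mm in its own frame. The stage slides on it along the fixture's y. Its own x points away from the robot, more or less. A grey lock housing (54 x 54 mm, top 45 mm above the bench) stands on its +y end
- tray_floor (a point): centre of the upper face of the tray floor, 30 mm above the bench; axes as the fixture. The aluminium tray, part of the sliding stage, is 105 (x) x 215 (y) mm inside with a rim 5 mm thick and 6 mm high. A row along y has room for four cassettes with their long sides along y
- stage_knob (a point): grip point of the stage's black knob, an upright cylinder of 18 mm diameter, 45 mm high, its top 20 mm above this point (75 mm above the bench), 135 mm from the tray centre toward the fixture's -y. Push or pull it along the fixture's y to slide the stage; it slides with about 2 N of friction and stays where it is left
- mark (a point): the marked spot: a black cross on a white disc, on the ledge behind the tray (85 mm from the tray centre along the fixture's +x), 30 mm above the bench. It moves with the stage
- carriage (a joint): position of the stage along the fixture's +y in m, 0 to 0.12; it starts between 0 and 0.03
- needle_tip (a point): tip of the fixed needle, 36 mm above the bench, 6 mm above the mark's height; it hangs from a grey arm 112 to 128 mm above the bench, which runs to a post 65 mm farther toward the fixture's +x. It stands on the line along which the mark travels, 60 to 110 mm from where the mark is at stage position 0
- lock_mouth (a point): centre of the lock's mouth in the top face of the housing, 45 mm above the bench; axes as the fixture. The mouth is a 30 x 30 mm well hidden under a thin black dust cover through which the key passes freely
- lock_disc (a point): centre of the upper face of the hidden disc in the lock, 16 mm below the mouth. It has a slot 10 mm wide and 10 mm deep. With the lock open the slot lies along the fixture's x, give or take 0.55 rad, differently each time, unseen. The blade stands on the disc until turned to within about 0.08 rad of the slot; it can then sink 10 mm, to 26 mm below the mouth, and turn the lock
- lock_cam (a joint): lock angle in rad: 0 open (at the start), 0.9 fully locked (end stop). Grows as the engaged key is turned clockwise seen from above, needs about 0.1 N m, stays where left (a clutch slips at 0.35 N m past the stop); the slot has about 0.12 rad of play. The key can be drawn straight up at any angle. A brass tongue under the housing turns with it and points at the stage (fixture's -y) when locked
- key: the key, 85 mm tall, 90 g. Origin: the centre of the lower end of its blade, z up along the key. From below: steel blade 24 (its x) x 7 (its y) x 14 mm; shank of 10 mm diameter; steel collar of 40 mm diameter from 40 to 45 mm; black flat grip 36 (x) x 12 (y) mm from 45 to 85 mm. A half turn makes no difference to it. It starts upright in its stand, origin 10 mm above the bench
- key_stand: fixed dark wooden block 56 x 56 x 50 mm with a square hole 28 x 28 mm right through, in which the key hangs by its collar, its blade down the hole in any direction. Origin: centre of its underside
- forceps: steel forceps, 115 mm long, lying flat; not part of the job, leave it alone. Origin: centre of its underside
- petri_dish: small glass dish, 60 mm across, 16 mm high; not part of the job, leave it alone. Origin: centre of its underside
- jar: clear jar with a lid, 54 mm across, 70 mm high; not part of the job, leave it alone. Origin: centre of its underside
- swab_cup: white plastic cup of cotton swabs, 84 mm across, 85 mm high (115 mm with the swabs); not part of the job, leave it alone. Origin: centre of its underside
- needle_stand: fixed stand that carries the needle: foot 60 x 60 x 15 mm and a post of 16 mm diameter, 140 mm high, both 65 mm behind the needle (fixture's +x). Origin: on the bench straight below the needle tip. Keep off it
Things that resemble listed ones, but are neither listed nor needed, are in the scene too. What is shaped like the cassette4 but purple is not meant.

How it is judged:
By the outcome, as a careful person would: the job done as asked, in the order asked, and still so for the second after the job is handed in, with the robot touching nothing.
Of cassette1, cassette2, cassette3, cassette4 only 2 to 4 are there at a start; the rules pass over those that are not, and their reading is None.
At some moment in a run one of cassette1, cassette2, cassette3, cassette4 may be knocked a few centimetres aside while the robot is not near it.
It also fails if it takes over 210 s, if anything falls off the work surface, if the arm or the gripper's body presses on something with over 40 N, if the wrist force passes 120 N, or if a joint passes its speed limit or range.

## Working session

There is one attempt and no reset: what is moved stays moved. The work goes in short steps, Python scripts to look and compute and a shell command to move; the robot and the scene stay as the last step left them, time stands still between calls to the robot, and variables do not carry over. Pictures are saved under pics/ and viewed, about 12 in all and at most 16, crops included, and the job is handed in when it is done.

```bash
ls; mkdir -p pics; cat > h.py <<'E'
import numpy as np, cv2
from workcell import bot
def snap(name,fn=None):
    m=bot.camera_model(name); im=bot.camera(name)
    if fn: cv2.imwrite('pics/'+fn,im)
    return im,m
def ray(m,u,v):
    K=np.array(m["K"]);T=np.array(m["T"]);k=m["k1"]
    d=np.array([(u-K[0,2])/K[0,0],(v-K[1,2])/K[1,1]]);s=d.copy()
    for _ in range(20): s=d/(1+k*(s@s))
    return T[:3,3],T[:3,:3]@np.array([s[0],s[1],1])
def onz(m,u,v,z):
    o,d=ray(m,u,v); return (o+d*(z-o[2])/d[2])
def proj(m,p):
    K=np.array(m["K"]);T=np.array(m["T"])
    c=T[:3,:3].T@(np.array(p)-T[:3,3]);s=c[:2]/c[2];s=s*(1+m["k1"]*(s@s))
    return s*[K[0,0],K[1,1]]+[K[0,2],K[1,2]]
E
python3 - <<'E'
from h import *
o=bot.get_obs(); print({k:np.round(v,3) for k,v in o.items()}, bot.tip_extent)
for n in("top","scene"):
    im,m=snap(n,n+'0.png'); print(n,np.round(m["T"],3).tolist(),np.round(m["K"],1).tolist(),m["k1"])
E
```

```text
pics
{'clock': np.float64(0.0), 'joint_pos': array([1.32 , 0.241, 0.004, 1.335, 0.   , 1.571]), 'joint_vel': array([-0.002, -0.   ,  0.001, -0.001, -0.002, -0.001]), 'tau': array([ 0.0000e+00, -3.7232e+01,  2.5241e+01,  1.7000e-02, -0.0000e+00,
       -0.0000e+00]), 'eef_pos': array([0.124, 0.484, 0.238]), 'tool_rot': array([ 0.125,  0.992, -0.001, -0.   ]), 'ft_force': array([ 0.079, -0.443,  0.453]), 'ft_torque': array([0.02 , 0.007, 0.037]), 'grip_width': np.float64(0.085)} 0.008
top [[0.003, -0.998, 0.065, 0.481], [-1.0, -0.004, -0.013, -0.012], [0.013, -0.065, -0.998, 1.112], [0.0, 0.0, 0.0, 1.0]] [[408.7, 0.0, 319.7], [0.0, 408.7, 200.2], [0.0, 0.0, 1.0]] -0.08284455090365622
scene [[-0.499, 0.72, -0.483, 0.994], [0.867, 0.41, -0.285, 0.229], [-0.007, -0.561, -0.828, 0.813], [0.0, 0.0, 0.0, 1.0]] [[361.9, 0.0, 319.5], [0.0, 361.9, 200.5], [0.0, 0.0, 1.0]] 0.012898036456981544
```

View pics/top0.png

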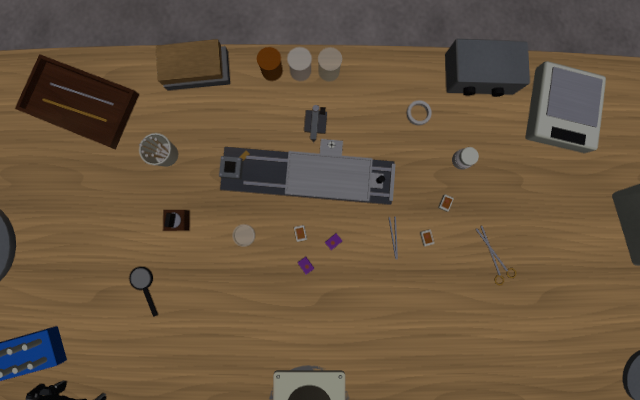

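View pics/scene0.png

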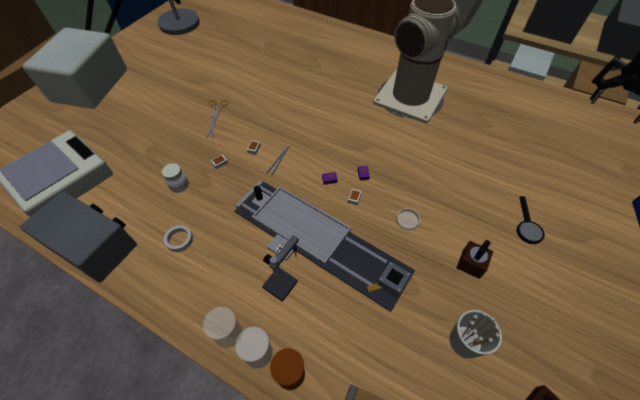

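The top view shows the base plate at about (220–395, 148–203), with the knob at (380,180), the mark at (332,147) and the lock at (231,167). Three white/amber cassettes are at (300,233), (428,238) and (447,203). The two purple ones are decoys. The key and stand are at (176,220).

```bash
python3 - <<'E'
from h import *
mt=bot.camera_model("top");ms=bot.camera_model("scene")
t=cv2.imread('pics/top0.png');s=cv2.imread('pics/scene0.png')
for n,im,m in(("top",t,mt),("scene",s,ms)):
    hsv=cv2.cvtColor(im,cv2.COLOR_BGR2HSV)
    # white rims near cassette: low sat, bright
    w=((hsv[...,1]<60)&(hsv[...,2]>150)).astype(np.uint8)
    w=cv2.morphologyEx(w,cv2.MORPH_CLOSE,np.ones((3,3)))
    cs,_=cv2.findContours(w,cv2.RETR_EXTERNAL,cv2.CHAIN_APPROX_NONE)
    for c in cs:
        A=cv2.contourArea(cv2.convexHull(c))
        (u,v),wh,a=cv2.minAreaRect(c)
        if 40<A<260:
            p=onz(m,u,v,.014)
            box=cv2.boxPoints(((u,v),wh,a)); q=np.array([onz(m,*b,.014)[:2] for b in box]); e=[q[1]-q[0],q[2]-q[1]]
            L=[np.linalg.norm(x) for x in e]; l=e[int(np.argmax(L))]
            print(n,np.round((u,v)),A,np.round(p,3),'dims',np.round(L,3),'long ang',round(np.degrees(np.arctan2(l[1],l[0]))%180))
# crops
cv2.imwrite('pics/c1.png',cv2.resize(t[130:270,140:475],None,fx=2.38,fy=2.38,interpolation=cv2.INTER_CUBIC))
E
cat >> h.py <<'E'
E
```

```text
scene [255. 339.] 258.5 [0.902 0.013 0.014] dims [0.025 0.056] long ang 95
scene [408. 217.] 60.0 [0.458 0.179 0.014] dims [0.013 0.043] long ang 94
scene [170. 170.] 150.0 [ 0.647 -0.466  0.014] dims [0.046 0.045] long ang 120
```

View pics/c1.png

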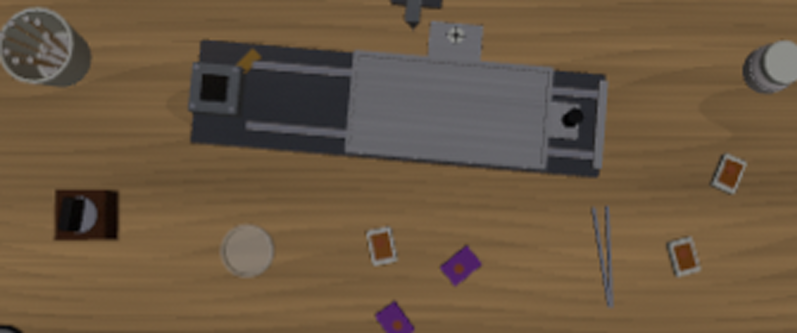

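The crop shows the lock housing at (215,88), the tray corners near (353,52) and (547,169), the knob top at (573,117), the mark at (456,35), the needle arm end at (413,22), and cassettes at (381,246), (684,256) and (729,174). Next I'll get metric values.

```bash
python3 - <<'E'
from h import *
mt=bot.camera_model("top");ms=bot.camera_model("scene")
t=cv2.imread('pics/top0.png');s=cv2.imread('pics/scene0.png')
for n,im,m in(("top",t,mt),("scene",s,ms)):
    hsv=cv2.cvtColor(im,cv2.COLOR_BGR2HSV).astype(int)
    a=((hsv[...,0]<14)&(hsv[...,1]>170)&(hsv[...,2]>80)).astype(np.uint8)
    cs,_=cv2.findContours(a,cv2.RETR_EXTERNAL,cv2.CHAIN_APPROX_NONE)
    for c in cs:
        if 15<cv2.contourArea(c)<200:
            (u,v),wh,an=cv2.minAreaRect(c)
            q=np.array([onz(m,*b,.016)[:2] for b in cv2.boxPoints(((u,v),wh,an))]); e=[q[1]-q[0],q[2]-q[1]]
            L=[np.linalg.norm(x) for x in e]; l=e[int(np.argmax(L))]
            print(n,np.round((u,v)),np.round(onz(m,u,v,.016),3),'dims',np.round(L,3),'long ang',round(np.degrees(np.arctan2(l[1],l[0]))%180))
def c(x,y,z): return np.round(onz(mt,140+x/2.38,130+y/2.38,z)[:2],4)
P=np.array([c(201,40,.008),c(607,75,.008),c(599,177,.008),c(191,142,.008)])
print('plate',P.tolist(),[np.linalg.norm(P[i]-P[i-1]).round(3) for i in range(4)])
ey=(P[0]+P[3]-P[1]-P[2]);ey/=np.linalg.norm(ey); print('ey',ey,'ang of fixture x',np.degrees(np.arctan2(-ey[0],ey[1])))
ex=np.array([ey[1],-ey[0]])
for nm,p in dict(lock=c(215,88,.045),tray=sum(c(*q,.036) for q in[(353,52),(553,69),(547,169),(345,152)])/4,mark=c(456,35,.03),knob=c(573,117,.075),plate=P.mean(0)).items():
    print(nm,p, 'fix',np.round([(p-P.mean(0))@ex,(p-P.mean(0))@ey+.03],4))
print('stand',c(86,214,.05),'keytop',c(72,214,.095))
print('petri',c(247,251,.016),'forceps',c(600,207,.004),c(610,304,.004))
print('needle arm end',c(413,25,.12))
E
python3 -m jog '[[[0,-0.03,0,0,0,0,0]]]'
```

```text
scene [354. 195.] [0.466 0.027 0.016] dims [0.024 0.015] long ang 12
scene [218. 159.] [ 0.55  -0.371  0.016] dims [0.023 0.014] long ang 156
scene [253. 145.] [ 0.455 -0.316  0.016] dims [0.023 0.015] long ang 15
plate [[0.6985, 0.2346], [0.66, -0.2328], [0.5423, -0.2223], [0.5807, 0.2436]] [np.float64(0.118), np.float64(0.469), np.float64(0.118), np.float64(0.467)]
ey [0.08211752 0.99662265] ang of fixture x -4.710291315076005
lock [0.6374 0.2096] fix [2.000e-04 2.345e-01]
tray [ 0.614675 -0.050525] fix [-0.0011 -0.0266]
mark [ 0.7008 -0.0578] fix [ 0.0854 -0.0268]
knob [ 0.6032 -0.182 ] fix [-0.0017 -0.1586]
plate [0.620375 0.005775] fix [0.   0.03]
stand [0.4973 0.3487] keytop [0.4965 0.3484]
petri [0.4572 0.1763] forceps [ 0.5082 -0.224 ] [ 0.3977 -0.2348]
needle arm end [ 0.6928 -0.0096]
clock: 0.18
eef_pos: [0.1243, 0.4575, 0.2379]
tool_rot: [0.124, 0.992, 0.001, -0.0]
ft_force: [0.4, 0.9, 0.0]
grip_width: 0.0854
```

```bash
python3 -m jog '[[[0.10,-0.13,0,0,0,0,100],[0.20,-0.26,0,0,0,0,100],[0.3,-0.4,0,0,0,0,100],[0.3,-0.4,0,0,0,0,100],[0.3,-0.4,0,0,0,0,100],[0.3,-0.4,0,0,0,0,100],[0.3,-0.4,0,0,0,0,100],[0.3,-0.4,0,0,0,0,100],[0.3,-0.4,0,0,0,0,100],[0.3,-0.4,0,0,0,0,100]]]'; python3 -m jog '[[[0.0,-0.03,0.06,0,0,0,100],[0,-0.03,0.1,0,0,0,100],[0,-0.03,0.1,0,0,0,100],[0,-0.03,0.1,0,0,0,100],[0,-0.03,0.1,0,0,0,100]]]'
python3 - <<'E'
from h import *
im,m=snap("wrist",'w1.png'); o=bot.get_obs(); print(o["joint_pos"].round(3),bot.tip_extent,o["grip_width"]); print(np.round(m["T"],3).tolist(),m["K"],m["k1"],o["eef_pos"])
E
```

```text
clock: 1.02
eef_pos: [0.3747, 0.1192, 0.2392]
tool_rot: [0.125, 0.992, 0.0, -0.0]
ft_force: [1.4, 1.2, -0.2]
grip_width: 0.0521
clock: 1.43
eef_pos: [0.375, 0.0909, 0.3403]
tool_rot: [0.126, 0.992, 0.001, 0.001]
ft_force: [0.3, 0.6, -0.5]
grip_width: 0.0517
[ 0.238 -0.013 -0.028  1.555  0.     0.49 ] 0.008 0.05239469853703364
[[0.249, 0.928, 0.278, 0.304], [0.968, -0.24, -0.07, 0.109], [0.002, 0.287, -0.958, 0.475], [0.0, 0.0, 0.0, 1.0]] [[277.8415964    0.         317.11891896]
 [  0.         277.8415964  197.16908698]
 [  0.           0.           1.        ]] 0.009300703081999888 [0.37417915 0.09100239 0.3390079 ]
```

View pics/w1.png

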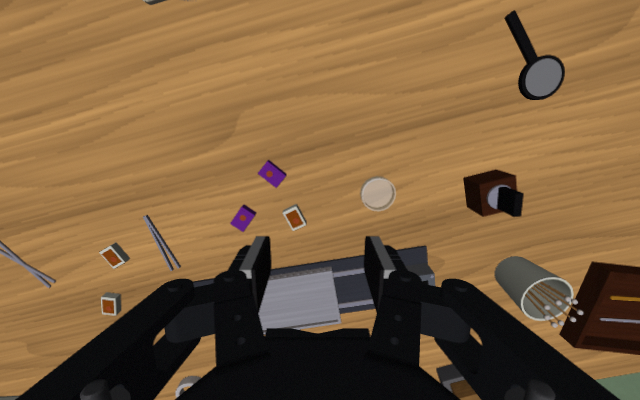

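The wrist view shows the cassettes at (294,218), (114,257) and (111,305), the petri dish at (378,194), the key stand at (490,195), and the tray between the fingers.

```bash
cat >> h.py <<'E'
def cass(m,im,z=.016,vmin=60):
    hsv=cv2.cvtColor(cv2.resize(im,None,fx=4,fy=4,interpolation=cv2.INTER_CUBIC),cv2.COLOR_BGR2HSV).astype(int)
    a=((hsv[...,0]<13)&(hsv[...,1]>175)&(hsv[...,2]>vmin)).astype(np.uint8)
    cs,_=cv2.findContours(a,cv2.RETR_EXTERNAL,cv2.CHAIN_APPROX_NONE)
    for c in cs:
        if cv2.contourArea(c)<400: continue
        q=np.array([onz(m,(x+.5)/4-.5,(y+.5)/4-.5,z)[:2] for x,y in c[:,0]])*1000
        (p,wh,an)=cv2.minAreaRect(q.astype(np.float32)); 
        if wh[0]<wh[1]: an+=90
        if 15<max(wh)<35 and min(wh)>9: print(np.round(p,1),'dims',np.round(sorted(wh),1),'long ang',round(an%180,1),'px',(c[:,0].mean(0)/4).round())
E
python3 - <<'E'
from h import *
print('top');cass(bot.camera_model("top"),cv2.imread('pics/top0.png'))
print('scene');cass(bot.camera_model("scene"),cv2.imread('pics/scene0.png'))
print('wrist');cass(bot.camera_model("wrist"),cv2.imread('pics/w1.png'))
E
```

```text
top
scene
wrist
```

```bash
python3 - <<'E'
from h import *
for f,ps in(('top0',[(300,233),(428,238),(447,203)]),('scene0',[(354,195),(253,145)]),('w1',[(294,218),(114,257)])):
    im=cv2.imread(f'pics/{f}.png');h=cv2.cvtColor(im,cv2.COLOR_BGR2HSV)
    for u,v in ps: print(f,h[v-1:v+2,u-1:u+2].reshape(-1,3)[::4].tolist())
    print('wood',h[260,220])
E
```

```text
top0 [[9, 178, 102], [11, 185, 99], [14, 197, 97]]
top0 [[9, 183, 102], [13, 203, 94], [14, 211, 92]]
top0 [[10, 186, 96], [13, 199, 95], [14, 210, 91]]
wood [ 17 122 125]
scene0 [[12, 189, 104], [9, 183, 107], [8, 180, 112]]
scene0 [[13, 200, 93], [10, 187, 105], [9, 186, 104]]
wood [ 17 123 126]
w1 [[14, 235, 117], [11, 212, 129], [9, 199, 140]]
w1 [[13, 224, 116], [9, 203, 127], [10, 212, 136]]
wood [ 16 139 158]
```

```bash
sed -i 's/(hsv\[...,0\]<13)&(hsv\[...,1\]>175)/(hsv[...,0]<16)\&(hsv[...,1]>160)/' h.py
python3 - <<'E'
from h import *
print('top');cass(bot.camera_model("top"),cv2.imread('pics/top0.png'))
print('scene');cass(bot.camera_model("scene"),cv2.imread('pics/scene0.png'))
print('wrist');cass(bot.camera_model("wrist"),cv2.imread('pics/w1.png'))
E
```

```text
top
[ 452.7 -317.2] dims [17.1 26.3] long ang 15.7 px [428. 238.]
[465.   25.7] dims [17.2 25.5] long ang 12.0 px [300. 233.]
[ 547.9 -371.7] dims [18.1 26.9] long ang 156.7 px [447. 203.]
scene
[466.7  26.7] dims [17.3 24.8] long ang 12.1 px [355. 195.]
[ 549.8 -371. ] dims [16.2 25.2] long ang 155.7 px [219. 160.]
[ 454.8 -316.9] dims [16.6 24.6] long ang 14.6 px [253. 145.]
wrist
[ 547.1 -369.6] dims [19.2 27.4] long ang 156.9 px [108. 307.]
[ 452.3 -316.2] dims [19.6 28.9] long ang 15.9 px [112. 258.]
[462.9  26.6] dims [19.3 28. ] long ang 11.7 px [294. 219.]
```

```bash
python3 -m jog '[[[0.0905,-0.065,-0.1,0,0,26.4,100],[0.0905,-0.065,-0.15,0,0,26.4,100],[0.0905,-0.065,-0.2,0,0,26.4,100],[0.0905,-0.065,-0.25,0,0,26.4,100],[0.0905,-0.065,-0.25,0,0,26.4,100],[0.0905,-0.065,-0.25,0,0,26.4,100],[0.0905,-0.065,-0.25,0,0,26.4,100],[0.0905,-0.065,-0.25,0,0,26.4,100],[0.0905,-0.065,-0.25,0,0,26.4,100]]]'
python3 - <<'E'
from h import *
im,m=snap("wrist",'w2.png'); cass(m,im)
o=bot.get_obs();print(o["eef_pos"])
E
```

```text
clock: 2.23
eef_pos: [0.4618, 0.0263, 0.087]
tool_rot: [-0.105, 0.994, 0.0, -0.004]
ft_force: [-0.4, 0.2, 1.0]
grip_width: 0.0516
[465.1  26.2] dims [20.1 29. ] long ang 12.0 px [316. 216.]
[0.46364662 0.02653075 0.08901134]
```

View pics/w2.png

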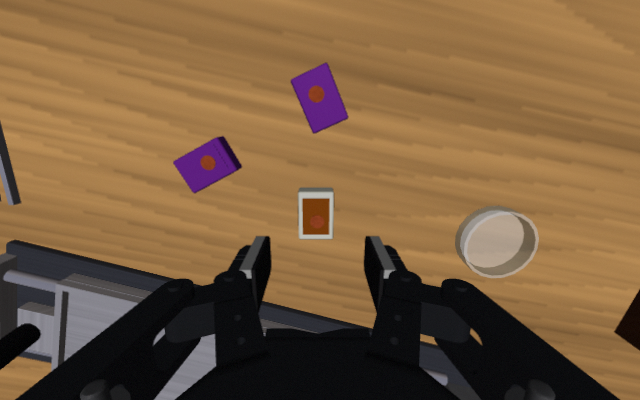

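The cassette is centred between the jaws at (316,214) and square to them. Descending to grasp.

```bash
python3 -m jog '[[[0,0,-0.03,0,0,0,100],[0,0,-0.05,0,0,0,100],[0,0,-0.065,0,0,0,100],[0,0,-0.074,0,0,0,100],[0,0,-0.074,0,0,0,100],[0,0,-0.074,0,0,0,100]]]'; python3 -m jog '[[[0,0,0,0,0,0,255],[0,0,0,0,0,0,255],[0,0,0,0,0,0,255],[0,0,0,0,0,0,255],[0,0,0,0,0,0,255],[0,0,0,0,0,0,255]]]'
```

```text
clock: 2.78
eef_pos: [0.4657, 0.0266, 0.0167]
tool_rot: [-0.105, 0.994, -0.0, 0.001]
ft_force: [0.5, -0.7, 0.3]
grip_width: 0.0521
clock: 3.28
eef_pos: [0.4662, 0.0263, 0.0171]
tool_rot: [-0.105, 0.994, 0.0, 0.002]
ft_force: [-0.7, 1.0, 6.0]
grip_width: 0.026
```

```bash
python3 -m jog '[[[0,0,0.04,0,0,0,255],[0.02,0,0.08,0,0,7,255],[0.06,-0.01,0.1,0,0,14,255],[0.1,-0.02,0.1,0,0,21,255],[0.135,-0.027,0.1,0,0,28,255],[0.1535,-0.029,0.1,0,0,35,255],[0.1535,-0.029,0.1,0,0,42,255],[0.1535,-0.029,0.1,0,0,49,255],[0.1535,-0.029,0.1,0,0,56,255],[0.1535,-0.029,0.1,0,0,63,255]]]';python3 -m jog '[[[0,0,-0.02,0,0,7,255],[0,0,-0.04,0,0,10.3,255],[0,0,-0.04,0,0,10.3,255],[0,0,-0.04,0,0,10.3,255]]]'
python3 - <<'E'
from h import *
im,m=snap("wrist",'w3.png'); cass(m,im,.09)
o=bot.get_obs();print(o["eef_pos"],o["tool_rot"],o["joint_pos"],o["grip_width"])
E
```

```text
clock: 4.12
eef_pos: [0.6185, -0.003, 0.1158]
tool_rot: [-0.611, 0.791, -0.0, 0.0]
ft_force: [0.4, -0.6, 0.5]
grip_width: 0.0259
clock: 4.45
eef_pos: [0.6172, -0.0029, 0.0747]
tool_rot: [-0.677, 0.736, 0.001, -0.001]
ft_force: [-0.9, 0.6, -0.4]
grip_width: 0.0258
[615.8 -11.9] dims [17.9 25.8] long ang 85.2 px [318. 252.]
[ 0.61832467 -0.0028653   0.07598641] [-6.77130145e-01  7.35863280e-01 -1.08757715e-05  1.68056033e-05] [-4.63726090e-03  5.81008586e-01  8.23289669e-02  1.07207728e+00
  6.93592119e-06 -1.49234850e+00] 0.02552695260563175
```

View pics/w3.png

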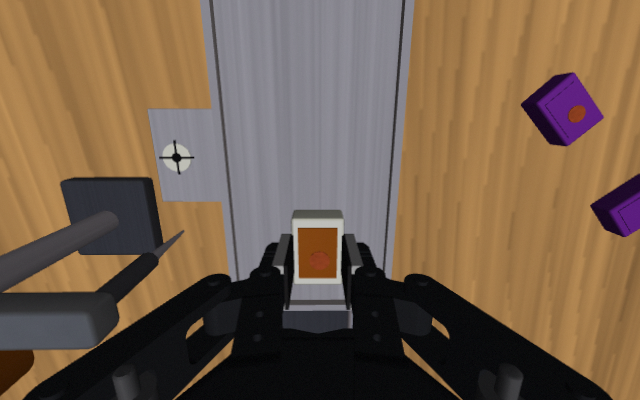

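The held cassette is at (318,252) in the jaws, over the tray. The mark centre shows at (177,157) and the needle tip at (184,231). The inner tray walls are at about (220,180) and (398,180).

```bash
python3 - <<'E'
from h import *
m=bot.camera_model("wrist")
ex=np.array([.9966,-.0821]);ey=np.array([.0821,.9966]);O=np.array([.6147,-.0505])
for n,u,v,z in(('mark',177,157,.03),('needle',184.5,231,.036),('wallL',211,60,.036),('wallR',407,60,.036),('wallL',231,220,.036),('wallR',392,220,.036)):
    p=onz(m,u,v,z)[:2]; print(n,p.round(4),'rel tray',((p-O)@ex).round(4),((p-O)@ey).round(4))
E
python3 -m jog '[[[0,0,-0.02,0,0,0,255],[0,0,-0.028,0,0,0,255],[0,0,-0.0285,0,0,0,255],[0,0,-0.0285,0,0,0,255],[0,0,-0.0285,0,0,0,255]]]'
```

```text
mark [ 0.7043 -0.0559] rel tray 0.0898 0.0019
needle [ 0.7075 -0.0067] rel tray 0.0889 0.0512
wallL [ 0.6694 -0.1093] rel tray 0.0593 -0.0541
wallR [ 0.5582 -0.1001] rel tray -0.0522 -0.054
wallL [ 0.6748 -0.012 ] rel tray 0.0568 0.0433
wallR [ 0.5672 -0.003 ] rel tray -0.0512 0.0434
clock: 4.92
eef_pos: [0.6185, -0.0028, 0.0476]
tool_rot: [-0.678, 0.735, -0.0, 0.0]
ft_force: [-0.5, 0.8, 0.3]
grip_width: 0.0259
```

```bash
python3 -m jog '[[[0,0,-0.001,0,0,0,255],[0,0,-0.001,0,0,0,255],[0,0,-0.001,0,0,0,100],[0,0,-0.001,0,0,0,100],[0,0,-0.001,0,0,0,100],[0,0,-0.001,0,0,0,100],[0,0,0.03,0,0,0,100],[0,0,0.06,0,0,0,100],[0,0,0.1,0,0,0,100],[0,0,0.1,0,0,0,100]]]'
python3 - <<'E'
from h import *
for n in("wrist","top"):
    im,m=snap(n,n+'4.png');print(n); cass(m,im,.046);cass(m,im)
o=bot.get_obs();print(o["eef_pos"],o["tool_rot"])
E
```

```text
clock: 5.75
eef_pos: [0.6229, -0.0029, 0.1554]
tool_rot: [-0.678, 0.735, -0.005, 0.005]
ft_force: [1.4, 0.4, 1.9]
grip_width: 0.0521
wrist
[618.   -3.1] dims [19.9 29. ] long ang 85.3 px [324. 196.]
[618.4   5.7] dims [22.3 32.6] long ang 85.3 px [324. 196.]
top
[ 453.5 -308.9] dims [16.7 25.6] long ang 15.2 px [428. 238.]
[ 546.2 -361.9] dims [17.6 26.1] long ang 156.6 px [447. 203.]
[ 452.7 -317.2] dims [17.2 26.3] long ang 15.2 px [428. 238.]
[ 548.  -371.8] dims [18.1 26.8] long ang 156.6 px [447. 203.]
[ 0.61998432 -0.00285313  0.14939759] [-0.67768906  0.73534337 -0.00188841  0.00202446]
```

```bash
python3 -m jog '[[[-0.018,-0.034,0,0,0,-7,100],[-0.036,-0.068,0,0,0,-14,100],[-0.054,-0.102,0,0,0,-21,100],[-0.072,-0.136,0,0,0,-28,100],[-0.09,-0.17,0,0,0,-35,100],[-0.108,-0.204,0,0,0,-42,100],[-0.126,-0.238,0,0,0,-49,100],[-0.144,-0.272,0,0,0,-56,100],[-0.1655,-0.306,0,0,0,-63,100],[-0.1655,-0.314,-0.02,0,0,-70,100]]]';python3 -m jog '[[[0,0,-0.03,0,0,0,100],[0,0,-0.036,0,0,0,100],[0,0,-0.036,0,0,0,100],[0,0,-0.036,0,0,0,100],[0,0,-0.036,0,0,0,100]]]'
python3 - <<'E'
from h import *
im,m=snap("wrist",'w5.png'); cass(m,im)
o=bot.get_obs();print(o["eef_pos"],o["tool_rot"])
E
```

```text
clock: 6.68
eef_pos: [0.4503, -0.3224, 0.1285]
tool_rot: [-0.127, 0.992, -0.002, 0.001]
ft_force: [0.1, -0.0, 0.7]
grip_width: 0.0523
clock: 7.1
eef_pos: [0.4536, -0.3166, 0.0916]
tool_rot: [-0.134, 0.991, -0.0, 0.0]
ft_force: [0.2, -0.2, 0.1]
grip_width: 0.0518
[ 454.1 -317.6] dims [20.1 29. ] long ang 15.2 px [316. 210.]
[ 0.45393498 -0.31677346  0.09208058] [-1.34098321e-01  9.90967453e-01 -7.21984345e-04  7.91070363e-04]
```

```bash
python3 -m jog '[[[0.001,0,-0.03,0,0,0,100],[0.001,0,-0.055,0,0,0,100],[0.001,0,-0.07,0,0,0,100],[0.001,0,-0.073,0,0,0,100],[0.001,0,-0.073,0,0,0,100],[0.001,0,-0.073,0,0,0,255],[0.001,0,-0.073,0,0,0,255],[0.001,0,-0.073,0,0,0,255],[0.001,0,-0.073,0,0,0,255],[0.001,0,-0.073,0,0,0,255]]]'; python3 -m jog '[[[0,0,0.03,0,0,0,255],[0,0,0.07,0,0,7,255],[0.02,0.025,0.1,0,0,14,255],[0.04,0.055,0.1,0,0,21,255],[0.06,0.085,0.1,0,0,28,255],[0.08,0.115,0.1,0,0,35,255],[0.1,0.145,0.1,0,0,42,255],[0.12,0.18,0.1,0,0,49,255],[0.14,0.215,0.1,0,0,56,255],[0.158,0.25,0.1,0,0,63,255]]]';python3 -m jog '[[[0.005,0.0165,0,0,0,7,255],[0.005,0.0165,0,0,0,7,255],[0.005,0.0165,-0.04,0,0,7,255],[0.005,0.0165,-0.04,0,0,7,255],[0.005,0.0165,-0.04,0,0,7,255]]]'
```

```text
clock: 7.98
eef_pos: [0.4553, -0.3177, 0.02]
tool_rot: [-0.133, 0.991, -0.001, 0.002]
ft_force: [-0.1, 0.9, 6.4]
grip_width: 0.0248
clock: 8.82
eef_pos: [0.613, -0.0652, 0.1187]
tool_rot: [-0.634, 0.773, -0.001, 0.001]
ft_force: [0.6, -1.1, -0.5]
grip_width: 0.0257
clock: 9.23
eef_pos: [0.6143, -0.0508, 0.0762]
tool_rot: [-0.677, 0.736, 0.002, -0.002]
ft_force: [0.6, -1.1, 0.6]
grip_width: 0.025
```

```bash
python3 -m jog '[[[-0.002,0,-0.015,0,0,0,255],[-0.002,0,-0.026,0,0,0,255],[-0.002,0,-0.0305,0,0,0,255],[-0.002,0,-0.0305,0,0,0,255],[-0.002,0,-0.0305,0,0,0,100],[-0.002,0,-0.0305,0,0,0,100],[-0.002,0,-0.0305,0,0,0,100],[-0.002,0,-0.0305,0,0,0,100],[-0.002,0,0.01,0,0,0,100],[-0.002,0,0.05,0,0,0,100]]]'
python3 -m jog '[[[0,-0.02,0.03,0,0,7,100],[-0.01,-0.055,0.03,0,0,14,100],[-0.018,-0.09,0.03,0,0,21,100],[-0.026,-0.125,0.03,0,0,28,100],[-0.034,-0.16,0.03,0,0,35,100],[-0.042,-0.195,0.03,0,0,42,100],[-0.05,-0.23,0.03,0,0,49,100],[-0.058,-0.265,0.03,0,0,56,100],[-0.067,-0.30,0.03,0,0,63,100],[-0.067,-0.32,0.01,0,0,70,100]]]'
python3 - <<'E'
from h import *
im,m=snap("wrist",'w6.png'); cass(m,im)
im,m=snap("top",'t6.png'); cass(m,im,.046)
o=bot.get_obs();print(o["eef_pos"],o["tool_rot"],o["joint_pos"])
E
```

```text
clock: 10.07
eef_pos: [0.6119, -0.0502, 0.1251]
tool_rot: [-0.678, 0.735, 0.003, -0.003]
ft_force: [1.9, 0.8, 1.1]
grip_width: 0.052
clock: 10.9
eef_pos: [0.5647, -0.3469, 0.1421]
tool_rot: [0.964, -0.265, -0.002, 0.02]
ft_force: [1.7, -1.7, 1.1]
grip_width: 0.052
[612.6  -8.6] dims [23.2 34. ] long ang 85.9 px [ 14. 318.]
[ 549.2 -371.4] dims [19.9 29. ] long ang 156.4 px [342. 193.]
[ 546.1 -361.9] dims [17.6 26.1] long ang 156.6 px [447. 203.]
[614.  -52.3] dims [17.3 26.5] long ang 86.0 px [330. 177.]
[617.5  -4. ] dims [17.1 26.4] long ang 85.0 px [312. 175.]
[ 0.56800728 -0.33366964  0.13444539] [ 0.96660094 -0.25572785 -0.00689347  0.01543899] [-0.51616464  0.61758027  0.30778701  1.26647336 -0.03337253 -3.14038933]
```

```bash
for i in 1 2; do python3 -m jog '[[[0,0,0.05,0,0,-7,100],[0,0,0.05,0,0,-14,100],[0,0,0.05,0,0,-21,100],[0,0,0.05,0,0,-28,100],[0,0,0.05,0,0,-35,100],[0,0,0.05,0,0,-42,100],[0,0,0.05,0,0,-49,100],[0,0,0.05,0,0,-56,100],[0,0,0.05,0,0,-63,100],[0,0,0.05,0,0,-70,100]]]'; done
python3 - <<'E'
from h import *
o=bot.get_obs();print(o["eef_pos"],o["tool_rot"],o["joint_pos"]); q=o["tool_rot"]; print((2*np.degrees(np.arctan2(q[1],q[0]))-90)%360)
E
```

```text
clock: 11.83
eef_pos: [0.5688, -0.3329, 0.1879]
tool_rot: [-0.644, 0.765, 0.014, -0.011]
ft_force: [-0.3, -0.4, 0.0]
grip_width: 0.0517
clock: 12.67
eef_pos: [0.5687, -0.3329, 0.2379]
tool_rot: [-0.088, 0.996, 0.017, -0.001]
ft_force: [-0.4, 0.0, 0.4]
grip_width: 0.0519
[ 0.56868495 -0.33289164  0.23794716] [-0.08835221  0.99594008  0.0172106  -0.00101823] [-0.54152634  0.59476322  0.53691122  1.53487536  0.02661254 -0.71877968]
100.1391464818808
```

```bash
cat >> h.py <<'E'
from scipy.spatial.transform import Rotation as R
def delta(jaw,pos):
    "shift (m) and rotvec (deg) from the present pose to tool-down with jaws along angle jaw"
    o=bot.get_obs();a=np.radians((jaw+90)/2)
    T=R.from_quat([np.cos(a),np.sin(a),0,0]);C=R.from_quat(o["tool_rot"])
    print('shift',np.round(np.array(pos)-o["eef_pos"],4),'turn',np.round(np.degrees((T*C.inv()).as_rotvec()),2),'pos',o["eef_pos"].round(4))
E
python3 -c "
from h import *
delta(66.4,[.549,-.3713,.09])"
```

```text
shift [-0.0197 -0.0384 -0.1479] turn [ -1.98   0.29 -33.74] pos [ 0.5687 -0.3329  0.2379]
```

```bash
python3 -m jog '[[[-0.0197,-0.0384,-0.03,-1.98,0.29,-33.74,100],[-0.0197,-0.0384,-0.06,-1.98,0.29,-33.74,100],[-0.0197,-0.0384,-0.1,-1.98,0.29,-33.74,100],[-0.0197,-0.0384,-0.14,-1.98,0.29,-33.74,100],[-0.0197,-0.0384,-0.148,-1.98,0.29,-33.74,100],[-0.0197,-0.0384,-0.148,-1.98,0.29,-33.74,100],[-0.0197,-0.0384,-0.148,-1.98,0.29,-33.74,100],[-0.0197,-0.0384,-0.148,-1.98,0.29,-33.74,100]]]'
python3 - <<'E'
from h import *
im,m=snap("wrist",'w7.png'); cass(m,im)
delta(66.4,[.549,-.3713,.017])
E
```

```text
clock: 13.33
eef_pos: [0.5505, -0.3723, 0.092]
tool_rot: [0.201, 0.98, -0.001, 0.002]
ft_force: [0.3, -0.0, 0.2]
grip_width: 0.0519
[ 549.2 -371.5] dims [20.  29.2] long ang 156.1 px [318. 208.]
shift [-0.0017  0.0012 -0.0755] turn [ 0.16  0.24 -0.43] pos [ 0.5507 -0.3725  0.0925]
```

```bash
python3 -m jog '[[[-0.001,0.001,-0.03,0.1,0.2,0,100],[-0.001,0.001,-0.055,0.1,0.2,0,100],[-0.001,0.001,-0.07,0.1,0.2,0,100],[-0.001,0.001,-0.0735,0.1,0.2,0,100],[-0.001,0.001,-0.0735,0.1,0.2,0,100],[-0.001,0.001,-0.0735,0.1,0.2,0,255],[-0.001,0.001,-0.0735,0.1,0.2,0,255],[-0.001,0.001,-0.0735,0.1,0.2,0,255],[-0.001,0.001,-0.0735,0.1,0.2,0,255],[-0.001,0.001,-0.0735,0.1,0.2,0,255]]]'; python3 -m jog '[[[0,0,0.03,0,0,0,255],[0,0,0.07,0,0,-7,255],[0.006,0.025,0.1,0,0,-14,255],[0.012,0.055,0.1,0,0,-21,255],[0.018,0.085,0.1,0,0,-28,255],[0.025,0.115,0.1,0,0,-35,255],[0.032,0.145,0.1,0,0,-42,255],[0.04,0.18,0.1,0,0,-49,255],[0.05,0.215,0.1,0,0,-56,255],[0.06,0.25,0.1,0,0,-63,255]]]';python3 -m jog '[[[0,0.022,0,0,0,-8,255],[0,0.022,0,0,0,-8,255],[0,0.022,-0.03,0,0,-8,255],[0,0.022,-0.03,0,0,-8,255]]]'; python3 -c "
from h import *
delta(-4.7,[.6108,-.0995,.0475])"
```

```text
clock: 14.22
eef_pos: [0.5498, -0.3716, 0.0192]
tool_rot: [0.202, 0.979, -0.001, 0.001]
ft_force: [-0.6, 0.3, 7.4]
grip_width: 0.0256
clock: 15.05
eef_pos: [0.6085, -0.1191, 0.1172]
tool_rot: [0.686, 0.728, 0.002, -0.001]
ft_force: [1.1, -1.2, -0.0]
grip_width: 0.0257
clock: 15.38
eef_pos: [0.6056, -0.0978, 0.0828]
tool_rot: [0.732, 0.681, -0.001, -0.003]
ft_force: [-2.2, -0.2, -1.6]
grip_width: 0.0253
shift [ 0.0052 -0.0017 -0.0353] turn [-0.24 -0.32 -0.55] pos [ 0.6056 -0.0978  0.0828]
```

```bash
python3 -m jog '[[[0.003,-0.0015,-0.02,0,0,-0.4,255],[0.003,-0.0015,-0.02,0,0,-0.4,255],[0.003,-0.0015,-0.02,0,0,-0.4,255]]]';python3 -c "
from h import *
delta(-4.7,[.6108,-.0995,.0475])"
```

```text
clock: 15.63
eef_pos: [0.6099, -0.1007, 0.0658]
tool_rot: [0.736, 0.677, 0.0, -0.002]
ft_force: [-0.1, -0.3, 1.6]
grip_width: 0.0254
shift [ 0.0009  0.0012 -0.0183] turn [-0.23 -0.15  0.  ] pos [ 0.6099 -0.1007  0.0658]
```

```bash
python3 -m jog '[[[0.001,0.001,-0.012,0,0,0,255],[0.001,0.001,-0.0175,0,0,0,255],[0.001,0.001,-0.0185,0,0,0,255],[0.001,0.001,-0.0185,0,0,0,255],[0.001,0.001,-0.0185,0,0,0,255]]]'; python3 -m jog '[[[0,0,-0.0005,0,0,0,100],[0,0,-0.0005,0,0,0,100],[0,0,-0.0005,0,0,0,100],[0,0,0.03,0,0,0,100],[0,0,0.07,0,0,0,100],[-0.03,0,0.11,0,0,0,100],[-0.07,0,0.15,0,0,0,100],[-0.11,0,0.19,0,0,0,100],[-0.13,0,0.22,0,0,0,100],[-0.13,0,0.22,0,0,0,100]]]'
python3 - <<'E'
from h import *
im,m=snap("wrist",'w8.png'); cass(m,im,.046)
im,m=snap("top",'t8.png'); print('top');cass(m,im,.046)
delta(-4.7,[.6108,-.0995,.0475])
E
```

```text
clock: 16.05
eef_pos: [0.6127, -0.0994, 0.0492]
tool_rot: [0.735, 0.678, 0.002, -0.0]
ft_force: [-1.8, -0.2, 5.7]
grip_width: 0.0256
clock: 16.88
eef_pos: [0.4803, -0.0989, 0.2701]
tool_rot: [0.735, 0.678, 0.002, -0.001]
ft_force: [1.1, 0.6, 0.8]
grip_width: 0.0518
[612.1 -99.2] dims [19.9 28.2] long ang 85.2 px [419. 165.]
[614.7 -51.5] dims [20.2 28.2] long ang 85.2 px [422. 128.]
[618.2  -3. ] dims [20.5 28.7] long ang 85.5 px [426.  86.]
top
[611.5 -99.8] dims [17.2 26.7] long ang 86.7 px [348. 178.]
[614.  -52.3] dims [17.2 26.5] long ang 85.4 px [330. 177.]
[617.4  -4.1] dims [17.4 26.4] long ang 84.9 px [312. 175.]
shift [ 1.290e-01 -1.000e-04 -2.257e-01] turn [-0.11  0.5   0.01] pos [ 0.4818 -0.0994  0.2732]
```

View pics/w8.png

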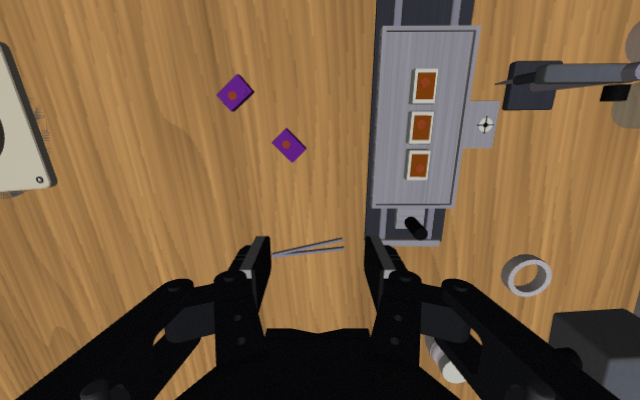

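All three cassettes lie flat in a row at (424,85), (420,128) and (418,165). The mark is at (486,124), the needle tip near (497,83) and the knob at (414,222). Next I'll grip the knob.

```bash
python3 -m jog '[[[0.03,-0.02,-0.03,0,0,0,100],[0.06,-0.04,-0.06,0,0.2,0,100],[0.09,-0.06,-0.09,0,0.3,0,100],[0.124,-0.084,-0.11,0,0.3,0,100],[0.124,-0.084,-0.14,0,0.3,0,100],[0.124,-0.084,-0.14,0,0.3,0,100],[0.124,-0.084,-0.14,0,0.3,0,100],[0.124,-0.084,-0.14,0,0.3,0,100]]]'
python3 - <<'E'
from h import *
im,m=snap("wrist",'w9.png')
delta(-4.7,[.605,-.1835,.058])
E
```

```text
clock: 17.65
eef_pos: [0.6056, -0.1826, 0.127]
tool_rot: [0.735, 0.678, -0.001, -0.004]
ft_force: [0.6, 0.3, 0.9]
grip_width: 0.0517
shift [-0.0014 -0.0008 -0.0709] turn [-0.2  -0.2  -0.06] pos [ 0.6064 -0.1827  0.1289]
```

View pics/w9.png

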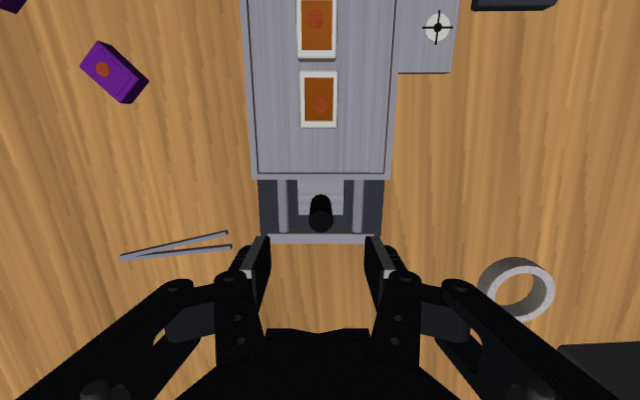

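The knob top shows at about (320,218), centred between the jaws.

```bash
python3 -c "
from h import *
m=bot.camera_model('wrist');print(onz(m,320,220,.075),onz(m,438,27,.03))"
python3 -m jog '[[[-0.001,-0.001,-0.03,0,0,0,100],[-0.001,-0.001,-0.055,0,0,0,100],[-0.001,-0.001,-0.072,0,0,0,100],[-0.001,-0.001,-0.072,0,0,0,100],[-0.001,-0.001,-0.072,0,0,0,100]]]'
```

```text
[ 0.6075629  -0.18306959  0.075     ] [ 0.70524311 -0.05549327  0.03      ]
clock: 18.12
eef_pos: [0.6054, -0.1836, 0.0578]
tool_rot: [0.735, 0.678, -0.0, -0.002]
ft_force: [0.8, 0.1, -0.0]
grip_width: 0.0519
```

```bash
python3 -m jog '[[[0.002,0,0,0,0,0,140],[0.002,0,0,0,0,0,255],[0.002,0,0,0,0,0,255],[0.002,0,0,0,0,0,255],[0.002,0,0,0,0,0,255],[0.002,0,0,0,0,0,255]]]'; python3 -m jog '[[[0.0008,0.01,0,0,0,0,255],[0.0016,0.02,0,0,0,0,255],[0.0024,0.03,0,0,0,0,255],[0.0033,0.04,0,0,0,0,255],[0.0038,0.046,0,0,0,0,255],[0.0038,0.046,0,0,0,0,255],[0.0038,0.046,0,0,0,0,255],[0.0038,0.046,0,0,0,0,255]]]'
python3 - <<'E'
from h import *
im,m=snap("wrist",'w10.png'); o=bot.get_obs();print(o["eef_pos"],o["ft_force"])
cv2.imwrite('pics/w10c.png',cv2.resize(im[0:170,330:520],None,fx=3.5,fy=3.5,interpolation=cv2.INTER_CUBIC))
im,m=snap("top",'t10.png');cass(m,im,.046)
E
```

```text
clock: 18.62
eef_pos: [0.6076, -0.1843, 0.0586]
tool_rot: [0.735, 0.678, 0.0, -0.002]
ft_force: [-2.9, 1.3, 7.3]
grip_width: 0.0161
clock: 19.28
eef_pos: [0.6115, -0.1373, 0.0586]
tool_rot: [0.735, 0.678, 0.001, -0.002]
ft_force: [-3.1, 2.1, 7.6]
grip_width: 0.016
[ 0.61144452 -0.13735413  0.05862514] [-3.70117375  2.85547788  8.33641621]
[615.4 -53.2] dims [17.  26.6] long ang 84.3 px [330. 176.]
[617.9  -5.7] dims [17.1 26.5] long ang 84.8 px [312. 175.]
[621.3  43.1] dims [17.4 26.2] long ang 85.4 px [294. 174.]
```

View pics/w10c.png

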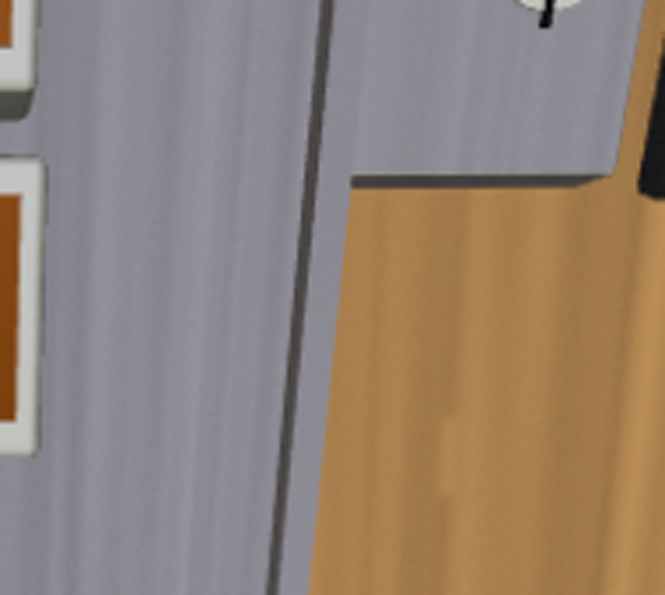

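The mark is cut off at the top of the crop, at about (545,0). I'll release, rise and look from nearer.

```bash
python3 -m jog '[[[0,0,0,0,0,0,100],[0,0,0,0,0,0,100],[0,0,0,0,0,0,100],[0,0,0,0,0,0,100],[0,0,0.04,0,0,0,100],[0,0.02,0.08,0,0,0,100],[0,0.05,0.11,0,0,0,100],[0,0.05,0.11,0,0,0,100],[0,0.05,0.11,0,0,0,100],[0,0.05,0.11,0,0,0,100]]]'; python3 -m jog '[[[0,0,0,0,0,0,100],[0,0,0,0,0,0,100]]]'
python3 - <<'E'
from h import *
im,m=snap("wrist",'w11.png'); o=bot.get_obs();print(o["eef_pos"])
a=proj(m,[.708,-.007,.033]); print(a); u,v=map(int,a)
u0=max(u-60,0);v0=max(v-50,0); print(u0,v0)
cv2.imwrite('pics/w11c.png',cv2.resize(im[v0:v0+100,u0:u0+120],None,fx=6,fy=6,interpolation=cv2.INTER_CUBIC))
E
```

```text
clock: 20.22
eef_pos: [0.6108, -0.0879, 0.1654]
tool_rot: [0.735, 0.678, -0.001, -0.003]
ft_force: [0.4, -0.0, -0.6]
grip_width: 0.0517
clock: 20.38
eef_pos: [0.6096, -0.0887, 0.1636]
tool_rot: [0.736, 0.677, -0.002, -0.004]
ft_force: [0.1, 0.0, -0.8]
grip_width: 0.0515
[ 0.60976252 -0.08868389  0.16372668]
[421.33247596  95.36823343]
361 45
```

View pics/w11c.png

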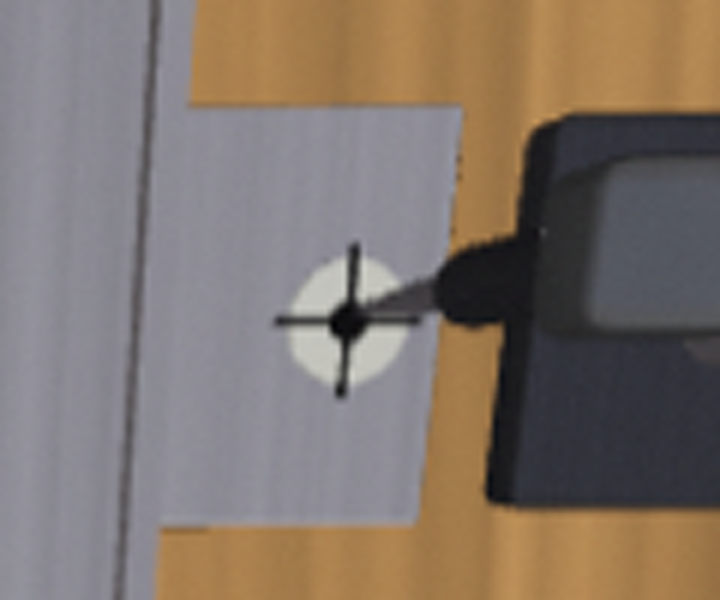

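The mark centre is at crop (347,322) and the needle's tapered end meets it near (356,308), so they almost coincide.

```bash
python3 - <<'E'
from h import *
m=bot.camera_model('wrist'); f=lambda x,y:(361+(x+.5)/6-.5,45+(y+.5)/6-.5)
ey=np.array([.0821,.9966]);ex=np.array([.9966,-.0821])
mk=onz(m,*f(347,322),.03)
print('mark',mk)
for t in((349,313),(356,308),(362,305)):
    nd=onz(m,*f(*t),.036); d=(nd-mk)[:2]; print(t,nd.round(4),'ex',d@ex,'ey',d@ey)
    for z in(.05,.07,.1): print('  vertical proj',z,((proj(m,[*nd[:2],z])-[361,45]+.5)*6-.5).round())
im=cv2.imread('pics/w11.png'); print(cv2.cvtColor(im,cv2.COLOR_BGR2GRAY)[92:103,414:430])
E
```

```text
mark [ 0.70672365 -0.00915678  0.03      ]
(349, 313) [ 0.705  -0.0081  0.036 ] ex -0.001839856678732721 ey 0.0009092843916334435
  vertical proj 0.05 [383. 306.]
  vertical proj 0.07 [440. 295.]
  vertical proj 0.1 [547. 274.]
(356, 308) [ 0.706  -0.0075  0.036 ] ex -0.0008853077714786364 ey 0.0015989172343499232
  vertical proj 0.05 [391. 301.]
  vertical proj 0.07 [448. 289.]
  vertical proj 0.1 [557. 268.]
(362, 305) [ 0.7068 -0.0071  0.036 ] ex -4.9559235217996574e-05 ey 0.0020111844863747387
  vertical proj 0.05 [397. 298.]
  vertical proj 0.07 [455. 286.]
  vertical proj 0.1 [565. 264.]
[[194 193 194 195 183  46 115 194 195 194 195 194 192 159 114  94]
 [195 194 195 195 182  44 140 194 194 194 190 152 127 103  72  58]
 [195 194 195 191 156  42 134 191 155 156 130  85  58  63  63  62]
 [195 195 189 142  82  26  75 131  90  91  63  62  64  64  65  64]
 [194 189 141  59  16  17  37  63  64  65  63  65  67  66  67  68]
 [151 140  58  18  15  18  30  43  62  86  86  88  89  88  87  71]
 [ 65  60  15  15  15  17  15  20  41  63  62  61  62  63  61  46]
 [146 135  16  16  17  15  16  38 117 149 150 149 151 149 138 107]
 [194 181  66  17  16  15  27  93 180 194 194 194 195 192 178 139]
 [194 191 155  99  22  47  90 168 194 194 195 195 195 192 165 141]
 [194 194 192 161  32  98 166 194 194 195 194 194 194 183 148 139]]
```

The fit puts the needle about 2 mm further along +y than the mark, so I'll regrip the knob and move the stage 2 mm more.

```bash
python3 -m jog '[[[0,-0.03,-0.03,0,0,0,100],[0,-0.05,-0.06,0,0,0,100],[0,-0.05,-0.09,0,0,0,100],[0,-0.05,-0.11,0,0,0,100],[0,-0.05,-0.11,0,0,0,100],[0,-0.05,-0.11,0,0,0,100],[0,-0.05,-0.11,0,0,0,255],[0,-0.05,-0.11,0,0,0,255],[0,-0.05,-0.11,0,0,0,255],[0,-0.05,-0.11,0,0,0,255]]]'; python3 -m jog '[[[0,0,0,0,0,0,255],[0,0.001,0,0,0,0,255],[0.0002,0.002,0,0,0,0,255],[0.0002,0.002,0,0,0,0,255],[0.0002,0.002,0,0,0,0,255],[0.0002,0.002,0,0,0,0,100],[0.0002,0.002,0,0,0,0,100],[0.0002,0.002,0,0,0,0,100],[0.0002,0.002,0,0,0,0,100]]]'; python3 -m jog '[[[0,0,0.04,0,0,0,100],[0,0.02,0.08,0,0,0,100],[-0.02,0.05,0.1,0,0,0,100],[-0.02,0.06,0.1,0,0,0,100],[-0.02,0.06,0.1,0,0,0,100],[-0.02,0.06,0.1,0,0,0,100],[-0.02,0.06,0.1,0,0,0,100],[-0.02,0.06,0.1,0,0,0,100]]]'
python3 - <<'E'
from h import *
im,m=snap("wrist",'w12.png'); o=bot.get_obs();print(o["eef_pos"])
a=proj(m,[.708,-.007,.033]); u,v=map(int,a)
u0=max(u-40,0);v0=max(v-30,0); print(u0,v0)
cv2.imwrite('pics/w12c.png',cv2.resize(im[v0:v0+60,u0:u0+80],None,fx=9,fy=9,interpolation=cv2.INTER_CUBIC))
E
```

```text
clock: 21.27
eef_pos: [0.6114, -0.1381, 0.0582]
tool_rot: [0.735, 0.678, -0.0, -0.002]
ft_force: [-2.8, -0.4, 5.8]
grip_width: 0.0161
clock: 22.02
eef_pos: [0.6114, -0.1358, 0.056]
tool_rot: [0.735, 0.678, -0.0, -0.003]
ft_force: [-0.4, 0.6, 0.0]
grip_width: 0.0516
clock: 22.68
eef_pos: [0.5905, -0.0768, 0.1539]
tool_rot: [0.736, 0.677, -0.002, -0.004]
ft_force: [1.0, -0.5, 0.5]
grip_width: 0.0521
[ 0.59053517 -0.07681214  0.15402649]
406 77
```

View pics/w12c.png

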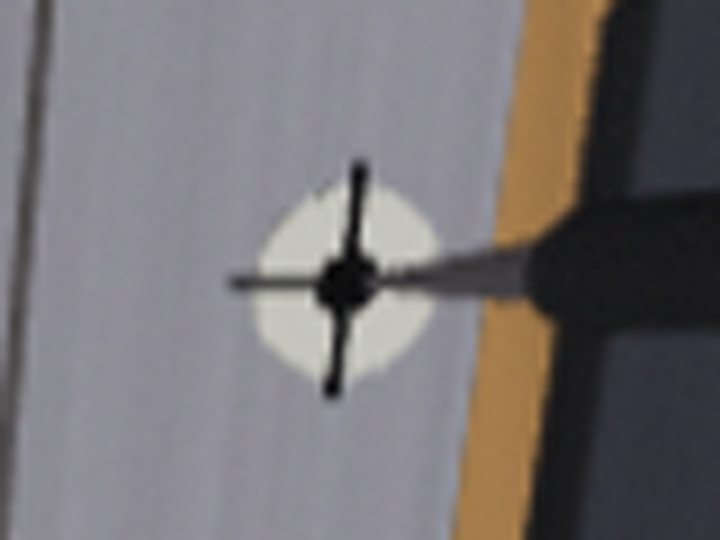

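```bash
python3 - <<'E'
from h import *
m=bot.camera_model('wrist'); f=lambda x,y:(406+(x+.5)/9-.5,77+(y+.5)/9-.5)
g=lambda p:((proj(m,p)-[406,77]+.5)*9-.5).round(1)
ey=np.array([.0821,.9966])
mk=onz(m,*f(346,283),.03);print('mark',mk)
for s in(-.001,0,.001,.002):
    q=mk[:2]+s*ey; print(s,[g([*q,z]).tolist() for z in(.036,.05,.06,.07,.08)])
E
```

```text
mark [ 0.70687709 -0.00767121  0.03      ]
-0.001 [[371.7, 292.2], [440.0, 288.5], [494.0, 285.5], [553.1, 282.3], [618.0, 278.7]]
0 [[373.1, 281.3], [441.6, 276.8], [495.8, 273.3], [555.0, 269.5], [620.0, 265.3]]
0.001 [[374.5, 270.2], [443.1, 265.2], [497.5, 261.1], [556.9, 256.7], [622.1, 251.9]]
0.002 [[375.9, 259.2], [444.7, 253.5], [499.2, 248.9], [558.8, 243.9], [624.2, 238.4]]
```

The mark sits under the needle: the needle axis in the crop, (441,275), (495,273) and (620,265), fits the zero-offset prediction to within 0.3 mm. Now the key.

```bash
python3 -m jog '[[[0,0.02,0.04,0,0,0,100],[-0.01,0.06,0.07,0,0,0,100],[-0.02,0.1,0.1,0,0,0,100],[-0.03,0.14,0.1,0,0,0,100],[-0.04,0.18,0.1,0,0,0,100],[-0.06,0.22,0.1,0,0,0,100],[-0.07,0.26,0.1,0,0,0,100],[-0.085,0.3,0.1,0,0,0,100],[-0.093,0.34,0.1,0,0,0,100],[-0.093,0.36,0.1,0,0,0,100]]]'; python3 -m jog '[[[0,0,0,0,0,0,0],[0,0,0,0,0,0,0],[0,0,0,0,0,0,0]]]'
python3 - <<'E'
from h import *
im,m=snap("wrist",'w13.png'); o=bot.get_obs();print(o["eef_pos"],o["joint_pos"],m["T"][:3,3])
E
```

```text
clock: 23.57
eef_pos: [0.497, 0.2852, 0.2552]
tool_rot: [0.736, 0.677, -0.001, -0.003]
ft_force: [0.9, 0.1, -0.2]
grip_width: 0.0519
clock: 23.82
eef_pos: [0.4982, 0.2835, 0.2548]
tool_rot: [0.735, 0.678, -0.002, -0.003]
ft_force: [0.3, -0.7, 0.4]
grip_width: 0.0846
[0.49842196 0.28286447 0.25500668] [0.5135417  0.38632652 0.24877434 1.43721813 0.00514536 2.16722923] [0.50422144 0.35546671 0.38924222]
```

View pics/w13.png

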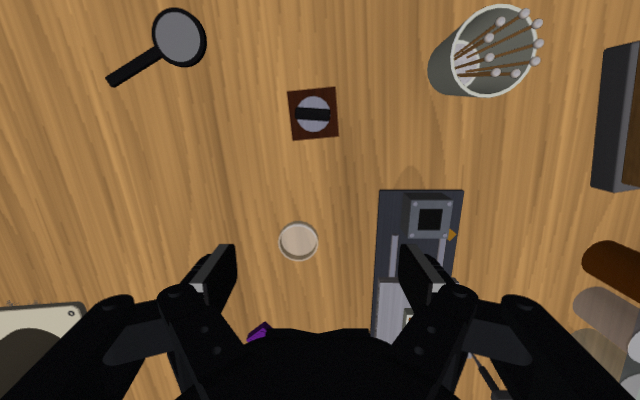

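The stand is at (313,113), with corners at about (288,91), (335,87), (339,136) and (292,140). The key grip is a near-horizontal black bar at (312,114), and the lock's mouth is at (430,219).

```bash
python3 - <<'E'
from h import *
m=bot.camera_model('wrist'); im=cv2.imread('pics/w13.png')
def rect(mask,u0,v0,k,z,nm):
    cs,_=cv2.findContours(mask.astype(np.uint8),cv2.RETR_EXTERNAL,cv2.CHAIN_APPROX_NONE)
    for c in cs:
        if cv2.contourArea(c)<300: continue
        q=np.array([onz(m,u0+(x+.5)/k-.5,v0+(y+.5)/k-.5,z)[:2] for x,y in c[:,0]])*1000
        p,wh,a=cv2.minAreaRect(q.astype(np.float32)); a=a+90*(wh[0]<wh[1])
        print(nm,np.round(p,1),np.round(sorted(wh),1),'long',round(a%180,1))
k=6
c=cv2.resize(im[100:130,290:338],None,fx=k,fy=k,interpolation=cv2.INTER_CUBIC).max(2)
for th in(30,45,60): rect(c<th,290,100,k,.095,'bar%d'%th)
c=cv2.resize(im[205:235,415:445],None,fx=k,fy=k,interpolation=cv2.INTER_CUBIC).max(2)
for th in(20,40,60): rect(c<th,415,205,k,.045,'mouth%d'%th)
P=np.array([onz(m,*q,.05)[:2] for q in[(288,91),(335,87),(339,136),(292,140)]]);print('stand',P.mean(0),[np.linalg.norm(P[i]-P[i-1]).round(3) for i in range(4)],P.round(3).tolist())
for q in((331,115),(295,113)): print(onz(m,*q,.095))
print(im[108:122,290:338:3].max(2))
E
```

```text
bar30 [497.8 357.2] [10.9 35.8] long 171.9
bar45 [497.9 357.1] [12.3 37. ] long 171.7
bar60 [499.3 356. ] [29.  48.9] long 175.3
mouth20 [639.2 212.1] [27.7 28. ] long 175.0
mouth40 [639.3 211.9] [29.1 29.4] long 175.4
mouth60 [639.3 211.9] [30.  30.3] long 175.4
stand [0.49847098 0.35687284] [np.float64(0.055), np.float64(0.054), np.float64(0.055), np.float64(0.057)] [[0.472, 0.384], [0.525, 0.384], [0.527, 0.329], [0.47, 0.329]]
[0.51691704 0.35425791 0.095     ]
[0.48067187 0.35921922 0.095     ]
[[ 50  54  14  12  14  13  26  36  58  74 104 104 106  81  48  54]
 [ 51  54  16  17  16  16  18  16  14  15  14  25  34  57  51  55]
 [ 50  55  17  17  16  21  21  20  19  18  15  16  17  13  51  55]
 [ 49  55  15  18  20  17  18  20  18  19  19  21  22  15  51  54]
 [ 50  53  18  17  19  18  19  17  19  15  17  18  20  12  51  54]
 [ 50  55  16  18  17  18  18  17  18  17  21  20  20  13  50  53]
 [ 51  55  18  19  17  18  16  18  16  17  19  18  20  20  53  56]
 [ 48  54  17  18  17  18  19  19  16  18  18  17  22  27  51  53]
 [ 57  53  18  18  16  17  18  19  18  16  18  19  17  21  52  54]
 [ 68  54  15  15  15  18  18  16  19  16  17  18  19  19  51  55]
 [ 75  55  21  23  14  16  15  18  18  16  17  18  19  23  52  54]
 [ 87  54  45  87  74  62  40  22  20  14  13  14  16  26  52  54]
 [ 89  54  57 139 128 118  98  89  86  75  59  39  23  38  54  54]
 [ 99  54  52 139 135 142 138 140 138 130 115  98  87  45  53  55]]
```

```bash
python3 -m jog '[[[0,0.02,0,0,0,7,100],[0,0.04,0,0,0,14,100],[0,0.06,-0.01,0,0,21,100],[0,0.074,-0.02,0,0,28,100],[0,0.074,-0.03,0,0,35,100],[0,0.074,-0.04,0,0,42,100],[0,0.074,-0.05,0,0,49,100],[0,0.074,-0.06,0,0,56,100],[0,0.074,-0.07,0,0,63,100],[0,0.074,-0.08,0,0,70,100]]]'; python3 -m jog '[[[0,0,0,0,0,7,100],[0,0,0,0,0,14,100],[0,0,0,0,0,16.5,100],[0,0,0,0,0,16.5,100],[0,0,0,0,0,16.5,100],[0,0,0,0,0,16.5,100]]]'
python3 - <<'E'
from h import *
im,m=snap("wrist",'w14.png')
delta(81.8,[.498,.357,.08])
k=4
c=cv2.resize(im,None,fx=k,fy=k,interpolation=cv2.INTER_CUBIC).max(2)
u,v=map(int,proj(m,[.498,.357,.095]));print(u,v)
mk=np.zeros_like(c);mk[(v-50)*k:(v+45)*k,(u-40)*k:(u+40)*k]=1
cs,_=cv2.findContours(((c<40)&(mk>0)).astype(np.uint8),cv2.RETR_EXTERNAL,cv2.CHAIN_APPROX_NONE)
for q in cs:
    if cv2.contourArea(q)<800: continue
    w=np.array([onz(m,(x+.5)/k-.5,(y+.5)/k-.5,.095)[:2] for x,y in q[:,0]])*1000
    print(cv2.minAreaRect(w.astype(np.float32)))
E
```

```text
clock: 24.7
eef_pos: [0.4992, 0.3558, 0.1752]
tool_rot: [0.212, 0.977, -0.002, -0.002]
ft_force: [0.4, 0.7, 0.4]
grip_width: 0.0516
clock: 25.2
eef_pos: [0.4987, 0.3569, 0.1759]
tool_rot: [0.073, 0.997, -0.002, -0.002]
ft_force: [-0.4, 0.2, 0.7]
grip_width: 0.0523
shift [-0.0006 -0.0002 -0.0959] turn [ 0.26 -0.22  0.1 ] pos [0.4986 0.3572 0.1759]
317 207
((492.88800048828125, 358.0024719238281), (12.525854110717773, 42.07352828979492), 82.12890625)
((459.60345458984375, 359.2552490234375), (5.35184383392334, 43.668792724609375), 0.9022057056427002)
```

View pics/w14.png

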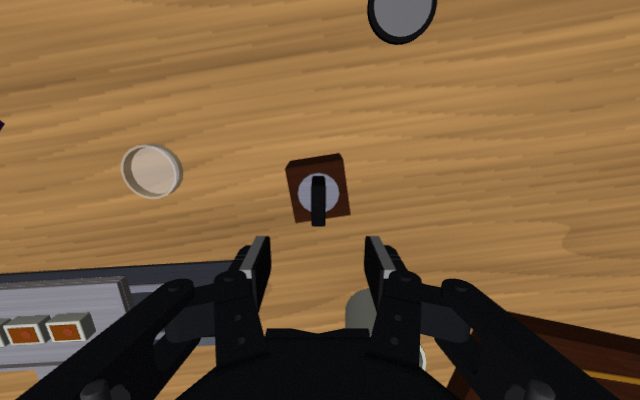

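The key grip is centred between the jaws at (318,200) and square to them. Lowering and gripping.

```bash
python3 -m jog '[[[0,0,-0.04,0.2,-0.2,0,100],[0,0,-0.075,0.2,-0.2,0,100],[0,0,-0.094,0.2,-0.2,0,100],[0,0,-0.094,0.2,-0.2,0,100],[0,0,-0.094,0.2,-0.2,0,100],[0,0,-0.094,0.2,-0.2,0,255],[0,0,-0.094,0.2,-0.2,0,255],[0,0,-0.094,0.2,-0.2,0,255],[0,0,-0.094,0.2,-0.2,0,255],[0,0,-0.094,0.2,-0.2,0,255]]]'; python3 -m jog '[[[0,0,0,0,0,0,255],[0,0,0,0,0,0,255],[0,0,0,0,0,0,255],[0,0,0,0,0,0,255]]]'; python3 -c "
from h import *
delta(81.8,[.498,.357,.08]);print(bot.get_obs()['joint_pos'])"
```

```text
clock: 26.08
eef_pos: [0.4994, 0.359, 0.0841]
tool_rot: [0.071, 0.997, 0.001, 0.001]
ft_force: [-0.8, -0.3, 6.2]
grip_width: 0.0106
clock: 26.42
eef_pos: [0.4994, 0.359, 0.084]
tool_rot: [0.071, 0.997, 0.001, 0.001]
ft_force: [0.3, -0.1, 6.3]
grip_width: 0.0104
shift [-0.0014 -0.002  -0.004 ] turn [-0.09  0.18 -0.03] pos [0.4994 0.359  0.084 ]
[ 6.23495271e-01  5.65110367e-01  7.73426083e-02  1.07963546e+00
 -5.61153224e-04  7.66121145e-01]
```

```bash
python3 -m jog '[[[0,0,0.02,0,0,0,255],[0,0,0.05,0,0,0,255],[0,0,0.09,0,0,0,255],[0,0,0.1,0,0,0,255],[0.02,-0.02,0.1,0,0,0,255],[0.045,-0.045,0.1,0,0,0,255],[0.07,-0.07,0.1,0,0,0,255],[0.095,-0.095,0.1,0,0,0,255],[0.12,-0.12,0.1,0,0,0,255],[0.141,-0.145,0.1,0,0,0,255]]]';  python3 -m jog '[[[0,0,0,0,0,0,255],[0,0,0,0,0,0,255],[0,0,0,0,0,0,255]]]'
python3 - <<'E'
from h import *
im,m=snap("wrist",'w15.png');o=bot.get_obs()
delta(81.8,[.6404,.214,.13]);print(o["ft_force"],o["grip_width"])
cv2.imwrite('pics/w15c.png',cv2.resize(im[120:400,180:460],None,fx=2,fy=2,interpolation=cv2.INTER_CUBIC))
im,m=snap("scene",'s15.png');u,v=map(int,proj(m,[.64,.212,.06]));print(u,v)
cv2.imwrite('pics/s15c.png',cv2.resize(im[v-60:v+40,u-60:u+60],None,fx=5,fy=5,interpolation=cv2.INTER_CUBIC))
E
```

```text
clock: 27.25
eef_pos: [0.6404, 0.2117, 0.1816]
tool_rot: [0.071, 0.997, -0.0, 0.0]
ft_force: [0.3, 1.6, -1.3]
grip_width: 0.0105
clock: 27.5
eef_pos: [0.6388, 0.2129, 0.1813]
tool_rot: [0.072, 0.997, -0.0, -0.001]
ft_force: [-0.1, 0.8, -0.5]
grip_width: 0.0109
shift [ 0.002   0.0004 -0.0515] turn [ 0.05 -0.08 -0.07] pos [0.6384 0.2136 0.1815]
[-0.03463083 -0.0887589  -0.89342754] 0.010774456587545304
395 273
```

View pics/w15c.png

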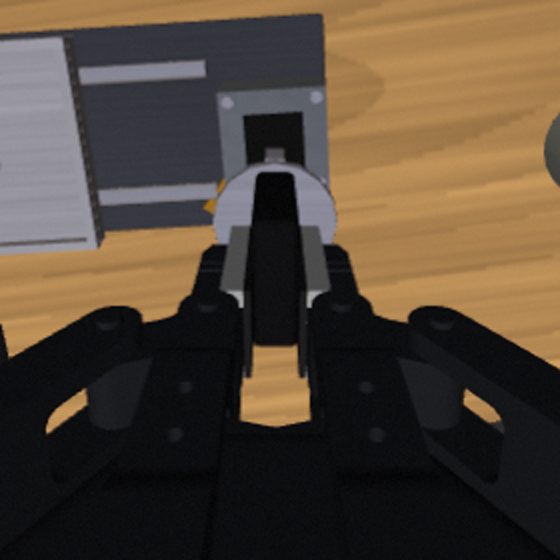

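The held key shows its collar centred at crop (276,215) and the blade tip at (275,153). The lock's mouth has its back edge from (244,116) to (303,113).

```bash
python3 - <<'E'
from h import *
m=bot.camera_model('wrist');f=lambda x,y:(180+(x+.5)/2-.5,120+(y+.5)/2-.5)
ex=np.array([.9966,-.0821])
a,b=[onz(m,*f(*p),.045)[:2] for p in((244,116),(303,113))];print('back edge',a,b,np.linalg.norm(a-b),'mouth',(a+b)/2-.015*ex)
a,b=[onz(m,*f(*p),.0455)[:2] for p in((217,93),(325,87))];print('housing back',a,b,np.linalg.norm(a-b),'ctr',(a+b)/2-.027*ex)
a,b=[onz(m,*f(*p),.152)[:2] for p in((214,215),(337,215))];print('collar',a,b,(a+b)/2,np.linalg.norm(a-b)); print('collar back',onz(m,*f(275,162),.152))
print('blade',onz(m,*f(275,153),.107), 'grip top',onz(m,*f(274,174),.192)); o=bot.get_obs();print(o['eef_pos'])
E
```

```text
back edge [0.62338093 0.2007805 ] [0.62600668 0.23009871] 0.029435549615467616 mouth [0.6097448 0.2166711]
housing back [0.60999478 0.18948734] [0.61451746 0.24240735] 0.05311291283734148 ctr [0.58534792 0.21816405]
collar [0.6312308  0.19564556] [0.63673747 0.23440419] [0.63398414 0.21502487] 0.039147862872160995
collar back [0.61647847 0.21735147 0.152     ]
blade [0.62663534 0.21591786 0.107     ] grip top [0.6070936 0.2184386 0.192    ]
[0.63830215 0.21400187 0.18173013]
```

```bash
python3 -m jog '[[[0.002,-0.001,-0.02,0,0,0,255],[0.002,-0.001,-0.045,0,0,0,255],[0.002,-0.001,-0.055,0,0,0,255],[0.002,-0.001,-0.055,0,0,0,255],[0.002,-0.001,-0.055,0,0,0,255]]]'; python3 -m jog '[[[0,0,-0.005,0,0,0,255],[0,0,-0.01,0,0,0,255],[0,0,-0.014,0,0,0,255],[0,0,-0.014,0,0,0,255],[0,0,-0.014,0,0,0,255]]]';python3 -c "
from h import *
delta(81.8,[.6403,.2128,.1]);print(bot.get_obs()['ft_torque'])"
```

```text
clock: 28.02
eef_pos: [0.6401, 0.2128, 0.1265]
tool_rot: [0.07, 0.998, -0.001, -0.001]
ft_force: [-0.3, -0.4, -0.5]
grip_width: 0.0107
clock: 28.43
eef_pos: [0.641, 0.2119, 0.1127]
tool_rot: [0.071, 0.997, -0.001, -0.0]
ft_force: [0.1, 0.7, -0.4]
grip_width: 0.0104
shift [-0.0007  0.0009 -0.0127] turn [ 0.06 -0.05 -0.03] pos [0.641  0.2119 0.1127]
[-0.02736481 -0.11510551 -0.01041101]
```

```bash
python3 -m jog '[[[0,0,-0.003,0,0,0,255],[0,0,-0.006,0,0,0,255],[0,0,-0.008,0,0,0,255],[0,0,-0.008,0,0,0,255]]]'; python3 -m jog '[[[0,0,-0.001,0,0,0,255],[0,0,-0.002,0,0,0,255],[0,0,-0.003,0,0,0,255],[0,0,-0.003,0,0,0,255]]]';python3 -c "
from h import *
delta(81.8,[.6403,.2128,.1]);print(bot.get_obs()['ft_torque'])"
```

```text
clock: 28.77
eef_pos: [0.6407, 0.2119, 0.104]
tool_rot: [0.071, 0.997, -0.001, -0.001]
ft_force: [0.1, 0.1, -0.4]
grip_width: 0.0108
clock: 29.1
eef_pos: [0.6414, 0.2121, 0.103]
tool_rot: [0.071, 0.997, -0.0, 0.0]
ft_force: [-1.0, -0.6, 3.8]
grip_width: 0.0108
shift [-0.0011  0.0007 -0.003 ] turn [ 0.04  0.04 -0.03] pos [0.6414 0.2121 0.103 ]
[-0.20834249  0.42111231  0.02932981]
```

```bash
python3 -m jog '[[[0,0,0.005,0,0,0,255],[0,0,0.005,0,0,7,255],[0,0,0.005,0,0,14,255],[0,0,0.005,0,0,21,255],[0,0,0.005,0,0,28,255],[0,0,0.005,0,0,35,255],[0,0,0.005,0,0,38,255],[0,0,0.005,0,0,38,255],[0,0,0.003,0,0,38,255],[0,0,0.0015,0,0,38,255]]]'; python3 -m jog '[[[0,0,-0.0008,0,0,0,255],[0,0,-0.0015,0,0,0,255],[0,0,-0.0015,0,0,0,255]]]';python3 -c "
from h import *
delta(119.8,[.6403,.2128,.1]);print(bot.get_obs()['ft_torque'])"
```

```text
clock: 29.93
eef_pos: [0.6411, 0.2121, 0.1032]
tool_rot: [-0.257, 0.966, -0.001, 0.0]
ft_force: [0.8, -0.8, -0.8]
grip_width: 0.0106
clock: 30.18
eef_pos: [0.6413, 0.2122, 0.1027]
tool_rot: [-0.257, 0.966, -0.001, 0.001]
ft_force: [-1.4, -0.3, 5.1]
grip_width: 0.0109
shift [-0.001   0.0006 -0.0027] turn [ 0.04  0.07 -0.01] pos [0.6413 0.2122 0.1027]
[-0.12200014  0.30347725 -0.01803882]
```

```bash
for i in 1 2; do python3 -m jog '[[[0,0,0,0,0,-1.5,255],[0,0,0,0,0,-3,255],[0,0,0,0,0,-4.5,255],[0,0,0,0,0,-6,255],[0,0,0,0,0,-6,255]]]' | grep -v grip; python3 -c "
from h import *
print(bot.get_obs()['ft_torque'].round(3))"; done
```

```text
clock: 30.6
eef_pos: [0.6418, 0.2118, 0.1027]
tool_rot: [-0.206, 0.979, -0.001, 0.001]
ft_force: [0.3, -1.3, 3.7]
[-0.273 -0.008 -0.025]
clock: 31.02
eef_pos: [0.6408, 0.212, 0.1013]
tool_rot: [-0.155, 0.988, -0.001, -0.0]
ft_force: [0.2, 0.5, -2.1]
[-0.001  0.016  0.025]
```

```bash
python3 -m jog '[[[0,0,-0.002,0,0,0,255],[0,0,-0.004,0,0,0,255],[0,0,-0.005,0,0,0,255],[0,0,-0.005,0,0,0,255]]]';  python3 -c "
from h import *
print(bot.get_obs()['ft_torque'].round(3))"
```

```text
clock: 31.35
eef_pos: [0.6406, 0.2119, 0.0958]
tool_rot: [-0.155, 0.988, -0.001, -0.001]
ft_force: [-0.0, -0.7, -0.3]
grip_width: 0.0111
[-0.018  0.011 -0.014]
```

```bash
python3 -m jog '[[[0,0,-0.001,0,0,0,255],[0,0,-0.002,0,0,-3,255],[0,0,-0.002,0,0,-6,255],[0,0,-0.002,0,0,-9,255],[0,0,-0.002,0,0,-12,255],[0,0,-0.002,0,0,-15,255],[0,0,-0.002,0,0,-15,255]]]';  python3 -c "
from h import *
print(bot.get_obs()['ft_torque'].round(3))"; python3 -m jog '[[[0,0,0,0,0,-4,255],[0,0,0,0,0,-8,255],[0,0,0,0,0,-12,255],[0,0,0,0,0,-16,255],[0,0,0,0,0,-20,255],[0,0,0,0,0,-20,255]]]';  python3 -c "
from h import *
print(bot.get_obs()['ft_torque'].round(3))"
```

```text
clock: 31.93
eef_pos: [0.641, 0.2124, 0.0946]
tool_rot: [-0.025, 1.0, -0.0, -0.0]
ft_force: [-0.8, 1.8, -2.8]
grip_width: 0.0105
[ 0.189 -0.04   0.043]
clock: 32.43
eef_pos: [0.641, 0.2121, 0.0946]
tool_rot: [0.149, 0.989, -0.001, -0.0]
ft_force: [0.2, 0.5, -1.4]
grip_width: 0.0105
[ 0.116 -0.014  0.079]
```

```bash
python3 -m jog '[[[0,0,0,0,0,-4,255],[0,0,0,0,0,-8,255],[0,0,0,0,0,-12,255],[0,0,0,0,0,-12,255]]]' | grep tool_rot;  python3 -c "
from h import *
print(bot.get_obs()['ft_torque'].round(3))"; for i in 1 2 3; do python3 -m jog '[[[0,0,0,0,0,-1,255],[0,0,0,0,0,-2,255],[0,0,0,0,0,-2,255]]]'|grep -E 'tool_rot|force';  python3 -c "
from h import *
print(bot.get_obs()['ft_torque'].round(3))"; done
```

```text
tool_rot: [0.251, 0.968, -0.001, -0.0]
[-0.017  0.036  0.048]
tool_rot: [0.268, 0.963, -0.001, -0.0]
ft_force: [1.0, 0.4, -1.9]
[-0.026 -0.003  0.07 ]
tool_rot: [0.286, 0.958, -0.001, -0.0]
ft_force: [-0.4, -1.0, -2.6]
[-0.169  0.066  0.029]
tool_rot: [0.303, 0.953, -0.001, -0.0]
ft_force: [0.3, -1.0, -3.6]
[-0.267  0.104  0.051]
```

```bash
for i in 1 2 3 4; do python3 -m jog '[[[0,0,0,0,0,-1,255],[0,0,0,0,0,-2,255],[0,0,0,0,0,-2,255],[0,0,0,0,0,-2,255]]]'|grep -E 'tool_rot|force|eef';  python3 -c "
from h import *
print(bot.get_obs()['ft_torque'].round(3))"; done
```

```text
eef_pos: [0.6409, 0.2119, 0.0947]
tool_rot: [0.319, 0.948, -0.001, -0.0]
ft_force: [-0.5, -0.3, -2.8]
[-0.345  0.157  0.114]
eef_pos: [0.641, 0.2119, 0.0947]
tool_rot: [0.335, 0.942, -0.001, -0.0]
ft_force: [-0.2, -1.3, -3.0]
[-0.405  0.252  0.059]
eef_pos: [0.641, 0.2119, 0.0947]
tool_rot: [0.352, 0.936, -0.001, -0.0]
ft_force: [-0.7, -1.6, -2.4]
[-0.495  0.244  0.135]
eef_pos: [0.641, 0.2119, 0.0948]
tool_rot: [0.368, 0.93, -0.001, -0.0]
ft_force: [-1.4, -1.4, -2.8]
[-0.533  0.376  0.069]
```

```bash
python3 - <<'E'
from h import *
ey=np.array([.0821,.9966]);ex=np.array([.9966,-.0821]);L=np.array([.6395,.2135])
snap("top",'t16.png');snap("scene",'s16.png');snap("wrist",'w16.png')
for f,n in(('top0','top'),('t16','top'),('scene0','scene'),('s16','scene'),('w16','wrist')):
    m=bot.camera_model(n);im=cv2.imread(f'pics/{f}.png');h=cv2.cvtColor(im,cv2.COLOR_BGR2HSV).astype(int)
    a=(h[...,0]>14)&(h[...,0]<24)&(h[...,1]>165)&(h[...,2]>70)
    pts=[]
    for v,u in zip(*np.nonzero(a)):
        p=onz(m,u,v,.012)[:2]-L; q=(p@ex,p@ey)
        if np.hypot(*q)<.075 and abs(q[0])<.06: pts.append(q)
    if pts:
        p=np.array(pts)*1000; print(f,len(p),'mean fix xy',p.mean(0).round(1),p.min(0).round(),p.max(0).round(),'ang from -y',np.degrees(np.arctan2(p[:,0].mean(),-p[:,1].mean())).round(1))
    else: print(f,0)
E
```

```text
top0 27 mean fix xy [ 39.8 -32. ] [ 30. -41.] [ 50. -23.] ang from -y 51.2
t16 53 mean fix xy [  0.  -45.4] [ -6. -62.] [  6. -29.] ang from -y 0.0
scene0 60 mean fix xy [ 37.7 -29.4] [ 27. -42.] [ 51. -16.] ang from -y 52.1
s16 67 mean fix xy [  0.6 -47.2] [ -6. -62.] [  7. -33.] ang from -y 0.7
w16 441 mean fix xy [  0.8 -52.8] [ -7. -65.] [  8. -41.] ang from -y 0.9
```

```bash
for i in 1 2; do python3 -m jog '[[[0,0,0,0,0,-0.8,255],[0,0,0,0,0,-1.5,255],[0,0,0,0,0,-1.5,255],[0,0,0,0,0,-1.5,255]]]'|grep -E 'tool_rot|force';  python3 -c "
from h import *
print(bot.get_obs()['ft_torque'].round(3))"; done; python3 - <<'E'
from h import *
ey=np.array([.0821,.9966]);ex=np.array([.9966,-.0821]);L=np.array([.6395,.2135])
im,m=snap("wrist",'w17.png')
for f in('w16','w17'):
    h=cv2.cvtColor(cv2.imread(f'pics/{f}.png'),cv2.COLOR_BGR2HSV).astype(int)
    a=(h[...,0]>14)&(h[...,0]<24)&(h[...,1]>165)&(h[...,2]>70)
    p=np.array([q for q in ((onz(m,u,v,.012)[:2]-L) for v,u in zip(*np.nonzero(a))) if np.hypot(*q)<.075]); p=np.c_[p@ex,p@ey]
    vx,vy,_,_=cv2.fitLine(p.astype(np.float32),cv2.DIST_L2,0,.01,.01).ravel(); print(len(p),p.mean(0),np.degrees(np.arctan2(vx,-vy)))
E
```

```text
tool_rot: [0.38, 0.925, -0.001, -0.0]
ft_force: [-1.5, -2.8, -2.9]
[-0.652  0.385  0.213]
tool_rot: [0.392, 0.92, -0.001, -0.0]
ft_force: [-2.3, -2.0, -3.5]
[-0.667  0.464  0.326]
441 [-0.00191214 -0.05268647] 177.54419
431 [ 0.00013114 -0.05323218] 1.020933
```

The wrist torque has risen to 0.33 N m and the tongue points along −y (0–1°), so the lock is at its stop. I'll ease back inside the play and draw the key straight up.

```bash
python3 -m jog '[[[0,0,0,0,0,1.5,255],[0,0,0,0,0,3,255],[0,0,0,0,0,3,255],[0,0,0.004,0,0,3,255],[0,0,0.01,0,0,3,255],[0,0,0.02,0,0,3,255],[0,0,0.035,0,0,3,255],[0,0,0.055,0,0,3,255],[0,0,0.085,0,0,3,255],[0,0,0.085,0,0,3,255]]]'; python3 -c "
from h import *
delta(81.8,[.4994,.359,.18])"
```

```text
clock: 36.55
eef_pos: [0.6452, 0.214, 0.1892]
tool_rot: [0.368, 0.93, 0.005, 0.005]
ft_force: [0.1, -0.1, 1.0]
grip_width: 0.0105
shift [-0.1458  0.145  -0.0092] turn [-0.53  0.66 34.97] pos [0.6452 0.214  0.1892]
```

```bash
python3 -m jog '[[[-0.02,0.02,0,0,0,6,255],[-0.04,0.04,0,0,0,12,255],[-0.06,0.06,0,0,0,18,255],[-0.08,0.08,0,0,0,24,255],[-0.1,0.1,0,0,0,30,255],[-0.12,0.12,0,0,0,35,255],[-0.1416,0.1465,0,0,0,35,255],[-0.1416,0.1465,0,0,0,35,255],[-0.1416,0.1465,0,0,0,35,255],[-0.1416,0.1465,0,0,0,35,255]]]'; python3 -m jog '[[[0,0,0,0,0,0,255],[0,0,0,0,0,0,255],[0,0,0,0,0,0,255]]]'; python3 - <<'E'
from h import *
im,m=snap("wrist",'w18.png');delta(81.8,[.4994,.359,.18])
cv2.imwrite('pics/w18c.png',cv2.resize(im[120:400,180:460],None,fx=2,fy=2,interpolation=cv2.INTER_CUBIC))
snap("top",'t18.png');snap("scene",'s18.png')
E
```

```text
clock: 37.38
eef_pos: [0.5002, 0.3593, 0.1811]
tool_rot: [0.071, 0.997, 0.0, 0.001]
ft_force: [-0.7, 0.0, -0.7]
grip_width: 0.0106
clock: 37.63
eef_pos: [0.5004, 0.3577, 0.1799]
tool_rot: [0.072, 0.997, -0.0, -0.0]
ft_force: [-0.8, -0.7, -1.2]
grip_width: 0.0103
shift [-0.0008  0.0013  0.0002] turn [ 0.05 -0.02  0.07] pos [0.5002 0.3577 0.1798]
```

View pics/w18c.png

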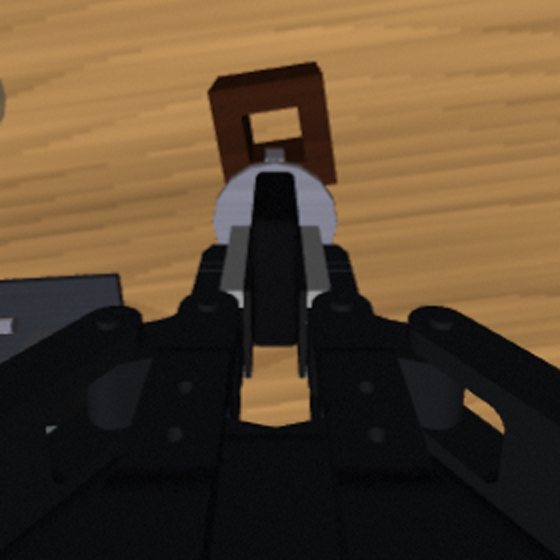

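The key is held above the stand. The hole's robot-side edge is from (248,115) to (300,107) and the blade tip is at (275,152).

```bash
python3 - <<'E'
from h import *
m=bot.camera_model('wrist');f=lambda x,y:(180+(x+.5)/2-.5,120+(y+.5)/2-.5)
def mid(p,q,z,h,nm):
    a,b=[onz(m,*f(*t),z)[:2] for t in(p,q)]; e=(b-a)/np.linalg.norm(b-a); n=np.array([e[1],-e[0]]); n*=np.sign(n[0]); print(nm,np.linalg.norm(a-b).round(4),'ctr',((a+b)/2+h*n).round(4),n)
mid((248,115),(300,107),.05,.014,'hole'); mid((213,97),(323,83),.05,.028,'stand')
a,b=[onz(m,*f(*p),.151)[:2] for p in((214,215),(337,215))];print('collar y',(a+b)/2)
c=onz(m,*f(275,153),.106)[:2]; print('blade ctr',c+.012*np.array([.99,-.142]))
E
```

```text
hole 0.0255 ctr [0.4973 0.3602] [0.99993236 0.01163054]
stand 0.0532 ctr [0.5007 0.3582] [ 0.99986653 -0.01633779]
collar y [0.49527954 0.35898964]
blade ctr [0.49996214 0.35817334]
```

```bash
python3 -m jog '[[[-0.001,0.001,-0.02,0,0,0,255],[-0.001,0.001,-0.045,0,0,0,255],[-0.001,0.001,-0.055,0,0,0,255],[-0.001,0.001,-0.055,0,0,0,255],[-0.001,0.001,-0.062,0,0,0,255],[-0.001,0.001,-0.068,0,0,0,255],[-0.001,0.001,-0.068,0,0,0,255],[-0.001,0.001,-0.068,0,0,0,255]]]'; python3 -c "
from h import *
o=bot.get_obs();print(o['ft_torque'].round(3))"
```

```text
clock: 38.45
eef_pos: [0.4985, 0.3596, 0.1121]
tool_rot: [0.071, 0.997, -0.0, -0.0]
ft_force: [0.1, 0.5, -1.3]
grip_width: 0.0104
[-0.055  0.031  0.016]
```

Into the hole with no contact. Continuing down.

```bash
python3 -m jog '[[[0,0,-0.008,0,0,0,255],[0,0,-0.016,0,0,0,255],[0,0,-0.022,0,0,0,255],[0,0,-0.026,0,0,0,255],[0,0,-0.026,0,0,0,255],[0,0,-0.026,0,0,0,255]]]'; python3 -m jog '[[[0,0,-0.001,0,0,0,255],[0,0,-0.002,0,0,0,255],[0,0,-0.002,0,0,0,255]]]'
```

```text
clock: 38.95
eef_pos: [0.4983, 0.3595, 0.0855]
tool_rot: [0.071, 0.997, -0.001, -0.0]
ft_force: [0.0, 0.6, 0.1]
grip_width: 0.0104
clock: 39.2
eef_pos: [0.4987, 0.3597, 0.0842]
tool_rot: [0.071, 0.997, -0.0, 0.0]
ft_force: [-0.2, -1.0, 0.2]
grip_width: 0.0105
```

```bash
python3 -m jog '[[[0,0,-0.0005,0,0,0,255],[0,0,-0.0005,0,0,0,100],[0,0,-0.0005,0,0,0,100],[0,0,-0.0005,0,0,0,100],[0,0,-0.0005,0,0,0,100],[0,0,0.03,0,0,0,100],[0,0,0.07,0,0,0,100],[0,0,0.11,0,0,0,100],[-0.03,-0.04,0.15,0,0,0,100],[-0.06,-0.08,0.17,0,0,0,100]]]'; python3 -m jog '[[[0.0,0,0,0,0,-7,100],[0,0,0,0,0,-14,100],[0,0,0,0,0,-14,100],[0,0,0,0,0,-14,100]]]'
python3 - <<'E'
from h import *
im,m=snap("wrist",'w19.png');t,mt=snap("top",'t19.png');s,ms=snap("scene",'s19.png')
print('cass top');cass(mt,t,.046);print('scene');cass(ms,s,.046)
# diff of untouched things between first and last
u,v=map(int,proj(mt,[.64,.06,.04]))
a=cv2.resize(t[90:260,135:455],None,fx=2.5,fy=2.5,interpolation=cv2.INTER_CUBIC)
cv2.imwrite('pics/fin.png',a)
print(bot.get_obs()['eef_pos'])
E
```

```text
clock: 40.03
eef_pos: [0.4584, 0.3053, 0.2414]
tool_rot: [0.07, 0.998, 0.001, 0.002]
ft_force: [-0.3, -0.5, 1.4]
grip_width: 0.0518
clock: 40.37
eef_pos: [0.4567, 0.3037, 0.2387]
tool_rot: [0.191, 0.982, -0.0, -0.0]
ft_force: [0.7, 0.2, 0.0]
grip_width: 0.0518
cass top
[615.6 -51.4] dims [17.  26.5] long ang 84.5 px [330. 176.]
[618.   -4.1] dims [17.1 26.5] long ang 84.8 px [312. 175.]
[621.5  44.3] dims [17.3 26.6] long ang 86.7 px [293. 173.]
scene
[623.2  45.8] dims [17.  26.1] long ang 85.2 px [333. 238.]
[619.6  -2.9] dims [17.1 26. ] long ang 85.5 px [316. 228.]
[617.3 -50.5] dims [17.3 25.9] long ang 84.7 px [300. 219.]
[0.45659885 0.30382933 0.23792843]
```

View pics/fin.png

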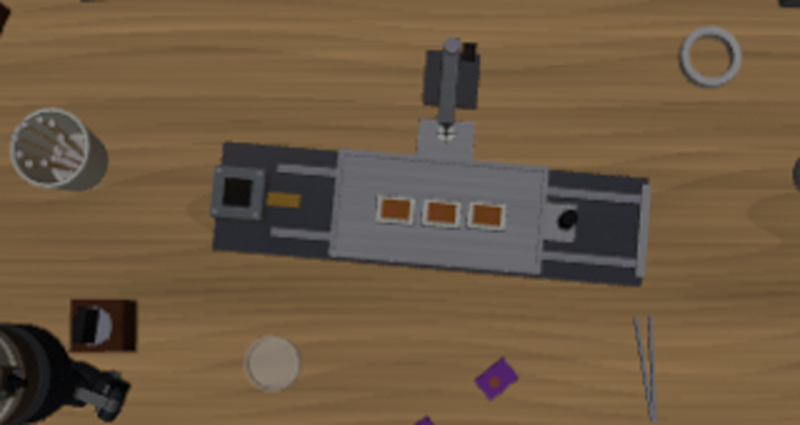

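The final top view shows three cassettes in a row in the tray, the mark under the needle arm at (446,132), the brass tongue pointing at the stage at (283,199), and the key in its stand at (98,325). I'll do a numeric check of the key, needle/mark and bystanders, then hand in.

```bash
python3 - <<'E'
from h import *
for n,a,b in(('top','top0','t19'),('top','t16','t19'),('scene','scene0','s19'),('scene','s16','s19')):
    A,B=[cv2.imread(f'pics/{x}.png') for x in(a,b)]; m=bot.camera_model(n)
    d=cv2.absdiff(A,B).max(2)
    for nm,p,r in(('key',[.498,.357,.07],14),('petri',[.457,.176,.01],14),('forceps',[.453,-.23,.004],22),('mark/needle',[.707,-.008,.033],9),('purple',[.45,-.06,.01],14)):
        u,v=map(int,proj(m,p)); print(a,b,nm,int((d[v-r:v+r,u-r:u+r]>30).sum()),end='; ')
    print()
bot.job_done()
E
```

```text
top0 t19 key 78; top0 t19 petri 0; top0 t19 forceps 0; top0 t19 mark/needle 188; top0 t19 purple 0; 
t16 t19 key 745; t16 t19 petri 168; t16 t19 forceps 0; t16 t19 mark/needle 0; t16 t19 purple 0; 
scene0 s19 key 116; scene0 s19 petri 0; scene0 s19 forceps 54; scene0 s19 mark/needle 229; scene0 s19 purple 0; 
s16 s19 key 238; s16 s19 petri 671; s16 s19 forceps 0; s16 s19 mark/needle 0; s16 s19 purple 0; 
the job is handed in; nothing more can be done
```

I did every step in the order asked and handed the job in at about 40 s on the robot's clock; no verdict was reported.

**What I did**
- **Cassettes:** three were present. I laid them flat in a row on the tray floor, about 48 mm apart.
- **Stage:** I slid it by the knob about 46 mm and then 2 mm more, until the mark was under the needle.
- **Key:** I pressed it on the disc with about 4–5 N and swept it until the blade dropped in. I then turned it clockwise to the stop, eased it back within the play, drew it straight up and returned it to its stand.

**What my last checks showed**
- **Needle and mark:** in the wrist view the offset was under about 0.3 mm. That area looked the same in the pictures taken at full lock and at the end.
- **Lock:** the brass tongue turned from about 51° to within 1° of pointing at the stage, and the torque rose to about 0.33 N m at the stop. That is close to the 0.35 N m at which the clutch slips.
- **Bystanders:** between the first and last pictures, the petri dish and the purple decoys showed no change. The forceps showed none from the top camera and 54 changed pixels from the scene camera. I put that down to the stage and cassettes moving behind it, but did not look closer. The jar and swab cup were not checked this way.
- **Key in its stand:** it looks upright in the final top view. It differs slightly from the start picture (78 and 116 changed pixels), which fits a shift within the hole's play or the arm's shadow; I did not measure the key again after release.

**One slip:** while fetching the third cassette I turned the gripper the wrong way, and the last joint ran to its limit in free air (−3.140 rad against −3.14). I turned it back and touched nothing.

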